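# Clip the paint roller onto its stand

### The job

Get the paint roller ready for use: slide the black roller along its axle until it stops against the collar by the post, then take the orange-handled spring clip out of its wooden rack and push it sideways onto the axle, in the groove just outside the roller, until it snaps fully home. Feel for the groove and push firmly but gently, never pressing the clip on the axle or the roller harder than about 25 N. Let go of the clip and leave the other things on the table where they are.

Things in the scene. Friction and masses are not known exactly. Their poses are not given: they have to be found in the camera images.
- stand: Blue steel roller stand, fixed. Origin on the table, straight below axle_line. Base plate 110 (x) x 160 (y) x 12 mm, from y = -145 to +15 mm. One post at its -y end carries a level steel axle along the stand's y, 75 mm up, whose free end points to +y. The roller slides on the axle between a dark fixed collar (32 mm across, by the post) and the groove for the clip.
- post_top (a point): Top centre of the post (40 x 22 mm, 102 mm high), 110 mm from axle_line towards -y. The axle is clamped in it.
- axle_line (a point): Point on the axle's centre line, 75 mm above the table, axes as the stand's; height and x are true. The axle is clamped anywhere up to 18 mm either way along y, unreported: the groove's middle lies between y = -18 and +18 mm of this point, to be found by feel or sight. The groove is 9.5 mm wide, its brass core 16 mm thick; outside it is a 20 mm long, 22 mm thick end land.
- roller (a joint): Black rubber roller, 40 mm across, 60 mm long. Value: metres it stands out (+y) from the collar; 0 = home, its outer face then level with the groove's inner edge. Starts 10 to 24 mm out, hiding the groove. Its middle is at y = value - 35 mm (plus the axle's clamping offset) from axle_line. Slides on the 22 mm thick axle with about 2.5 N of friction and stays where left.
- clip: Spring clip: steel fork 7 mm thick (y), mouth down (-z), orange handle up (+z). Origin: centre of its bore, which must end on the axle's centre line, y along the axle. The fork's back lands on the core 8 mm above the origin. Two sprung legs, 29 mm over their outsides, have round noses (radius 3.5 mm, centres 9 mm to each side, 6.5 mm below the origin). About 50 g.
- clip_handle (a point): Where to grip the clip, 52 mm above its origin: the orange block, 22 (x) x 14 (y) mm, spans 31 to 65 mm above the origin. Either pair of faces may be held.
- clip_mouth (a point): The clip's mouth, between the leg ends, 10.5 mm below its origin, 11 mm wide. On the groove's core the noses first touch with the origin 14 mm above the axle line; a push of about 6 to 12 N then opens the legs and it snaps down. On the thick axle outside the groove they rest with the origin 18 mm above the line and the legs cannot open far enough.
- jaw_a (a joint): Spring leg on the clip's +x side: 0 rad = closed, grows outward to a stop at 0.18; about 0.14 while passing over the groove's core, below 0.05 when snapped home.
- jaw_b (a joint): The same for the leg on the clip's -x side.
- rack: Wooden clip rack, fixed, 60 (x) x 40 (y) x 24 mm high; origin under its centre. The clip stands upright in its 40 x 10 mm pocket (long along x), floor 10 mm above the table, its handle up, its axes parallel to the rack's.
- paint_pot: White plastic pot, 90 mm wide, 110 mm high. Leave it alone. Origin under its centre.
- saucer: White plate 130 mm wide. Leave it alone.
- brush: Paint brush lying on the table. Leave it alone.
- jar: Amber jar, 64 mm wide, 85 mm high. Leave it alone.
- plaster_star: White plaster star, 56 mm wide, 16 mm high. Leave it alone.
- plaster_heart: White plaster heart, about 60 mm wide, 14 mm high. Leave it alone.
- mallet: Hammer lying on the table. Leave it alone.

How it is judged:
On the way, in this order (a step that is already met when the one before it is completed fails the run):
1. the roller is slid home against the collar (value of joint roller below 0.003 m), for 0.2 s.
2. the clip is snapped onto the groove beside the roller (x of clip in the frame of axle_line between -0.003 and 0.003 m and z of clip in the frame of axle_line between -0.003 and 0.003 m and y of clip in the frame of axle_line between -0.023 and 0.023 m and angle between the y axis of clip and the y axis of stand, either way round below 0.3 rad and value of joint each of jaw_a, jaw_b below 0.08 rad and value of joint roller below 0.003 m), for 0.2 s.
At the end, for the whole second after the job is handed in: The roller is within 3 mm of the collar; the clip sits in the groove, its bore centre within 3 mm of the axle's centre line in x and z (23 mm of axle_line in y), its bore axis within 0.3 rad of the axle's direction, both legs sprung back below 0.08 rad, at rest and released (all of step 2 and linear speed of clip below 0.02 m/s and contact force between the fingers and clip below 0.1 N); the robot touches nothing.
It fails at once if the clip is pressed too hard on the axle, roller or stand: its contact forces add up to over 35 N, its legs' own squeeze of up to 20 N included (a push of about 25 N) (contact force between clip and stand above 35 N).
It fails at once if another thing on the table is moved by more than 20 mm (distance of any of paint_pot, saucer, brush, jar, plaster_star, plaster_heart, mallet from where it was at the start of the episode above 0.02 m).
It also fails if it takes over 64 s, if anything falls off the work surface, if the arm or the gripper's body presses on something with over 40 N, if the wrist force passes 120 N, or if a joint passes its speed limit or range.

### The arm

A 7-joint arm with a two-finger parallel gripper is mounted at the origin on the work surface. World frame = base frame: x ahead of the robot, y to its left, z up, the work surface at z = 0. Lengths are in m, angles in rad, forces in N, time in s.
With the tool pointing down it reaches from about 0.425 to 0.875 m from the base axis. Payload 4.7 kg.
Tool frame: the origin (TCP) lies midway between the tips of the shut fingers; the grasp point (between the pads) lies 19 mm behind it; y points along the fingers, z is the direction in which the jaws open and shut, and the axes are right-handed (so a half turn about y gives the same grasp; the last joint's range is limited). The gripper opens to 87 mm and grips with 3 to 60 N. Pads are 19 mm wide; open, the fingers measure 117 mm over their backs; the gripper's body (75 mm by 190 mm) begins 51 mm behind the grasp point.
Start: joints at [1.205, 0.321, -0.07, 1.45, 0.023, 1.371, -0.057], TCP at [0.241, -0.604, 0.184] pointing down, gripper open.
Joint ranges: [-2.86, 2.86], [-0.3, 2.09], [-1.38, 1.24], [0.06, 2.45], [-1.56, 4.7], [0.09, 2.05], [-2.69, 2.69]. Speed limits (rad/s): [2.57, 2.57, 3.14, 3.14, 3.14, 3.14, 3.14].

### API

Orientations are given as a rotation vector (axis times angle).
In Python, from bench import ctrl gives the robot as it stands.
- The arm moves only by the tool play_rows, never from a script. Its arguments are lists of equal length, an entry for each row: "translation": the shift along the tool's x, y, z in mm, a list of three; "turn": the turn, a rotation vector about the tool's x, y, z in rad, a list of three; "fingers": the opening, from -1 (shut) to 1 (fully open), so that 0 is half open. In form: {"translation": [[dx, dy, dz], ...], "turn": [[wx, wy, wz], ...], "fingers": [fingers, ...]}. A call has exactly 10 rows; each row shifts and turns the commanded pose from where the row before left it, along the tool's axes as they then stand; what a row does not reach is not made up. A row lasts 1/12 s, in which the tool goes at most 41.7 mm and 7.16 degrees, less where a joint would pass 70% of its speed; a pose out of reach is approached as far as the arm can. A call with a gripper value outside its range is refused whole. The fingers move at their own pace and stop on an object; "grip_force" is the grip in N (left out, the last holds). Time passes only in rows, so rows that do not move let the fingers close, or fill a call up. It gives the time, the measured TCP pose, the force and the opening at its end, in the units of the state.
- ctrl.get_state(): the state, without advancing time (a new reading comes with each control period).
- ctrl.get_image(name): name is "side" or "top"; returns the picture (420x560x3 uint8, blue, green, red); there is no depth.
- ctrl.camera_info(name): a dict with "camera_matrix" (3x3 intrinsics, pixels), "k1" (the pictures are not rectified: a ray, as slopes to the right and down, at radius r is drawn at 1 + k1 r^2 times it, then the intrinsics apply), "R" (3x3) and "t" (3): a world point X has camera coordinates R X + t. Camera axes: x right, y down, z forward; pixel columns grow to the right and rows downward; lengths in m; the calibration is good to about 2 mm. A picture is of the moment at which its call begins. camera_info takes no time and is no camera call.
- ctrl.close_job(): hands the job in, once; it reports no verdict.
The state is a dict: "time": time; "joint_positions": joint angles; "qd": joint speeds; "joint_torque": joint torques, N m; "position": TCP position; "tool_rot": TCP orientation; "ft_force": force on the tool from outside, world axes, zero at the start; "torque": the same for the moment, N m; "grip_width": opening from 0.0 (shut) to 1.0 (fully open).
Only numpy, scipy, OpenCV 4.12 (cv2) and the standard library are available. Lean on these libraries where they do the work, as an engineer would, in place of code of your own. Each camera call takes 0.05 s, during which the arm holds its last target.

## Working session

There is one attempt and no reset: what is moved stays moved. The work goes in short steps, Python scripts to look and compute and a tool call to move; the robot and the scene stay as the last step left them, time stands still between calls to the robot, and variables do not carry over. Pictures are saved under pics/ and viewed, and the job is handed in when it is done.

Besides the shell and the picture viewer there is one more tool, called after "Emit:" by a JSON object that holds its "op" and its "data". play_rows: Moves the arm, as the interface text tells. Its arguments: {"type":"object","properties":{"translation":{"type":"array"},"turn":{"type":"array"},"fingers":{"type":"array"},"grip_force":{"type":"number"}},"required":["translation","turn","fingers"]}

```bash
ls; mkdir -p pics; python3 - <<'E'
from bench import ctrl
import cv2
s=ctrl.get_state(); print(s)
for n in("side","top"):
    print(n,ctrl.camera_info(n))
    cv2.imwrite(f"pics/{n}0.png",ctrl.get_image(n))
E
```

```text
pics
{'time': 0.0, 'joint_positions': array([ 1.20509519,  0.3217956 , -0.07014144,  1.45167713,  0.02257319,
        1.3708068 , -0.05692384]), 'qd': array([-1.10552883e-05, -4.16136168e-04, -1.87342431e-03,  2.85138127e-05,
        1.09102625e-03,  2.20810524e-03,  2.10918583e-03]), 'joint_torque': array([ 5.87280938e-04, -4.91287744e+01, -4.03830204e-01, -3.12524199e+01,
       -6.39863173e-02,  4.37680143e-02,  1.84476576e-04]), 'position': array([ 0.24073671, -0.60309481,  0.18307875]), 'tool_rot': array([-0.38755439,  2.01563498, -2.01183327]), 'ft_force': array([0.67971497, 0.38514081, 0.19072339]), 'torque': array([-0.00466725, -0.07528063, -0.00047087]), 'grip_width': 0.9998885912498847}
side {'camera_matrix': array([[466.0089673 ,   0.        , 287.60938874],
       [  0.        , 466.0089673 , 214.37145867],
       [  0.        ,   0.        ,   1.        ]]), 'k1': -0.1461469574660925, 'R': array([[-0.97732559, -0.21133481, -0.01312576],
       [-0.10828806,  0.55212733, -0.82669771],
       [ 0.18195709, -0.80653147, -0.5624932 ]]), 't': array([0.58207527, 0.15868371, 1.08853152])}
top {'camera_matrix': array([[444.57392823,   0.        , 276.26993685],
       [  0.        , 444.57392823, 205.4550148 ],
       [  0.        ,   0.        ,   1.        ]]), 'k1': -0.03345002984063013, 'R': array([[ 0.0062897 , -0.9999706 ,  0.00438677],
       [-0.97749672, -0.00707324, -0.21083201],
       [ 0.21085684, -0.00296199, -0.97751247]]), 't': array([-0.01452267,  0.62313211,  1.20880295])}
```

View pics/side0.png

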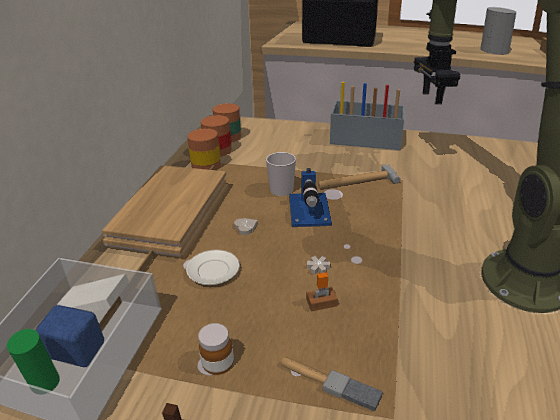

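View pics/top0.png

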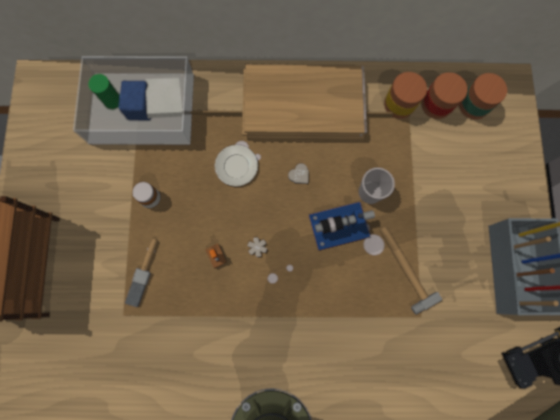

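```bash
python3 - <<'E'
import cv2
s=cv2.imread('pics/side0.png');t=cv2.imread('pics/top0.png')
def c(im,x0,y0,w,h,k,n): cv2.imwrite(f'pics/{n}.png',cv2.resize(im[y0:y0+h,x0:x0+w],None,fx=k,fy=k,interpolation=cv2.INTER_CUBIC))
c(s,270,155,80,75,8,'c1');c(s,290,245,70,70,8,'c2');c(t,300,190,95,70,8,'c3');c(t,190,225,90,60,8,'c4')
E
```

```text
(no output)
```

View pics/c1.png

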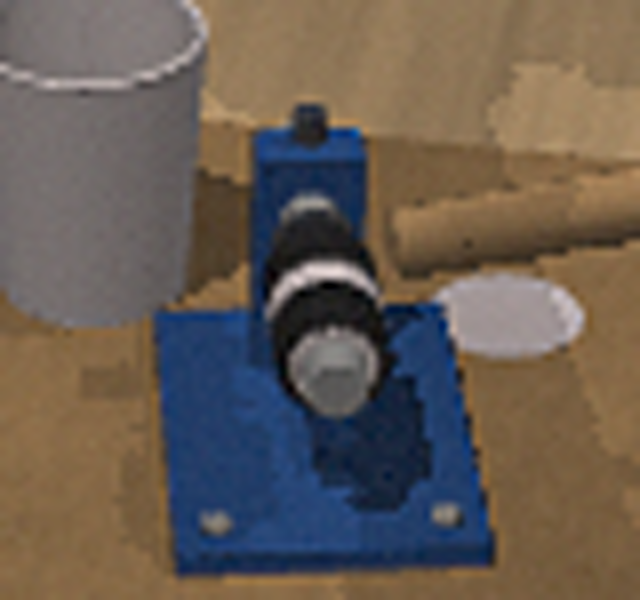

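View pics/c2.png

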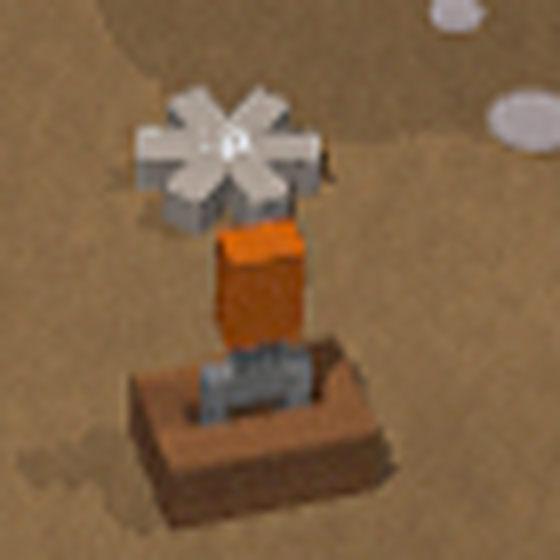

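View pics/c3.png

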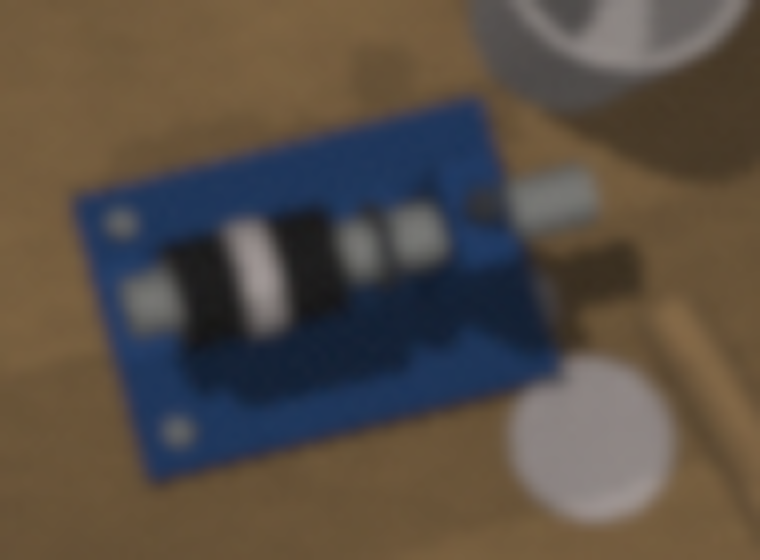

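View pics/c4.png

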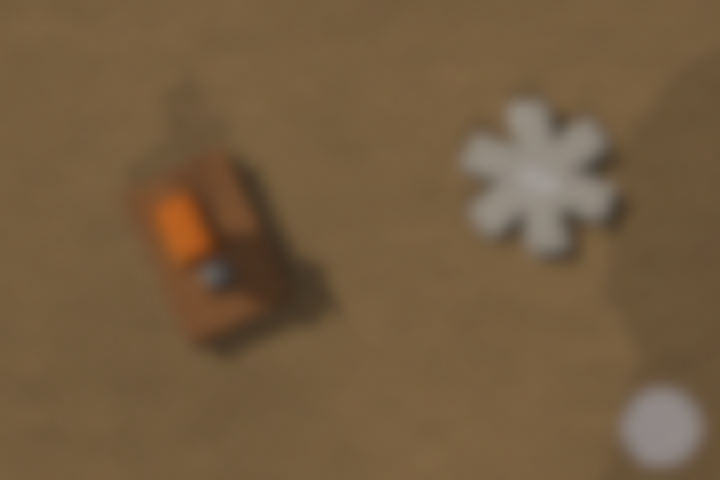

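```bash
cat > h.py <<'E'
import numpy as np
from bench import ctrl
from scipy.optimize import least_squares
CI={n:ctrl.camera_info(n) for n in("side","top")}
def proj(n,X):
    c=CI[n];X=np.atleast_2d(X);p=X@c["R"].T+c["t"];s=p[:,:2]/p[:,2:]
    s=s*(1+c["k1"]*(s**2).sum(1,keepdims=True))
    K=c["camera_matrix"];return s@K[:2,:2].T+K[:2,2]
def T(p,L):
    L=np.atleast_2d(L);c,s=np.cos(p[2]),np.sin(p[2])
    return np.c_[p[0]+c*L[:,0]-s*L[:,1],p[1]+s*L[:,0]+c*L[:,1],L[:,2]]
def fit(obs,p0):
    f=lambda p:np.concatenate([(proj(n,T(p,np.array(L)))-np.array(px)).ravel() for n,L,px in obs])
    r=least_squares(f,p0,loss="soft_l1");return r.x,r.fun
E
python3 - <<'E'
from h import *
cr=lambda pts,o:np.array(pts)/8+np.array(o)-.44
z=.012;C=[[.055,.015,z],[-.055,.015,z],[.055,-.145,z],[-.055,-.145,z]]
o=[("top",C,cr([(77,193),(152,482),(482,97),(560,375)],(300,190))),("side",C,cr([(180,550),(490,540),(157,313),(440,305)],(270,155)))]
for oo in(o,o[:1],o[1:]):
    p,f=fit(oo,[.6,-.1,.23]);print("stand",p.round(4),f.reshape(-1,2).round(1).tolist())
p,f=fit(o,[.6,-.1,.23])
# along-axle pixel positions in top view
for y in np.arange(-.11,.045,.01):
    q=(proj("top",T(p,[0,y,.075]))+.44-np.array([300,190]))*8;q2=(proj("side",T(p,[0,y,.075]))+.44-np.array([270,155]))*8
    print(round(y,3),q.round()[0],q2.round()[0])
z=.024;R=[[.03,.02,z],[.03,-.02,z],[-.03,-.02,z],[-.03,.02,z]]
H=[[.011,.007,.085],[.011,-.007,.085],[-.011,-.007,.085],[-.011,.007,.085]]
o=[("top",R,cr([(132,190),(225,150),(285,295),(205,345)],(190,225))),("side",R,cr([(175,463),(132,378),(335,340),(380,428)],(290,245)))]
h=[("side",H,cr([(220,262),(218,232),(293,220),(303,252)],(290,245))),("top",H,cr([(152,207),(182,188),(215,248),(185,266)],(190,225)))]
for oo in(o,o[:1],o[1:],h,o+h):
    p,f=fit(oo,[.45,.1,.44]);print("rack",p.round(4),f.reshape(-1,2).round(1).tolist())
E
```

```text
stand [ 0.5592 -0.1345  0.2522] [[-0.9, 0.6], [-0.6, 0.2], [-0.1, -0.1], [0.6, 0.4], [-1.0, -0.1], [0.2, -0.2], [-0.5, -1.0], [0.3, -1.1]]
stand [ 0.5602 -0.1352  0.249 ] [[-0.6, 0.2], [-0.4, -0.2], [0.2, -0.3], [0.8, 0.2]]
stand [ 0.5576 -0.1321  0.2576] [[-0.6, 0.5], [0.6, 0.3], [-0.4, -0.5], [0.4, -0.7]]
-0.11 [464. 227.] [307. 202.]
-0.1 [437. 234.] [309. 216.]
-0.09 [410. 241.] [311. 230.]
-0.08 [382. 248.] [313. 245.]
-0.07 [355. 254.] [315. 259.]
-0.06 [328. 261.] [317. 274.]
-0.05 [301. 268.] [320. 288.]
-0.04 [274. 275.] [322. 303.]
-0.03 [247. 282.] [324. 319.]
-0.02 [219. 288.] [326. 334.]
-0.01 [192. 295.] [329. 350.]
-0.0 [165. 302.] [331. 365.]
0.01 [137. 309.] [334. 381.]
0.02 [110. 316.] [336. 398.]
0.03 [ 83. 322.] [338. 414.]
0.04 [ 55. 329.] [341. 431.]
rack [0.4829 0.1646 0.4544] [[-1.0, 0.8], [-0.1, -0.1], [0.9, 0.4], [-1.7, 0.2], [-0.6, 0.5], [-0.1, -1.2], [-0.0, -1.2], [-0.0, -0.2]]
rack [0.4838 0.163  0.4598] [[-0.5, 0.6], [0.4, -0.4], [1.5, 0.0], [-1.1, -0.1]]
rack [0.4823 0.1662 0.4659] [[-0.2, 1.1], [-0.0, -0.6], [0.0, -0.7], [0.2, 0.3]]
rack [0.4834 0.1667 0.4303] [[0.7, -0.1], [-0.8, -0.6], [-0.3, -0.7], [0.3, -0.5], [-0.5, 0.0], [0.4, 0.3], [-0.6, 0.1], [-1.6, -0.1]]
rack [0.4832 0.1657 0.4502] [[-1.4, 0.7], [-0.4, -0.2], [0.5, 0.4], [-2.2, 0.1], [-0.8, 0.8], [-0.3, -0.9], [-0.1, -0.8], [-0.2, 0.2], [1.0, -0.4], [-0.6, -0.9], [-0.2, -1.1], [0.5, -0.9], [-0.2, 0.2], [0.7, 0.4], [-0.2, 0.1], [-1.1, 0.0]]
```

```bash
cat >> h.py <<'E'
from scipy.spatial.transform import Rotation as Ro
def plan(target,yaw):
    """yaw: world angle of jaw axis (tool z), tool y down. prints turn (tool rotvec) and then the shift in tool axes after the turn, mm"""
    s=ctrl.get_state();R=Ro.from_rotvec(s["tool_rot"]).as_matrix()
    best=None
    for k in(0,np.pi):
        a=yaw+k;z=np.array([np.cos(a),np.sin(a),0]);y=np.array([0,0,-1.]);G=np.c_[np.cross(y,z),y,z]
        w=Ro.from_matrix(R.T@G).as_rotvec()
        if best is None or np.linalg.norm(w)<np.linalg.norm(best[0]):best=(w,G)
    w,G=best
    d=G.T@(np.array(target)-s["position"])*1000
    print("t",round(s["time"],2),"pos",s["position"].round(4),"F",s["ft_force"].round(2),"grip",round(s["grip_width"],3))
    print("turn",w.round(4),"deg",np.degrees(np.linalg.norm(w)).round(1),"shift tool mm",d.round(1));print("tool x,z in world",G[:,0].round(3),G[:,2].round(3))
E
python3 - <<'E'
from h import *
p=[.5595,-.1348,.251]
# above: y=+30 in stand
print(T(p,[[0,.045,.2],[0,.045,.066]]))
plan(T(p,[0,.045,.2])[0],p[2])
print(Ro.from_rotvec(ctrl.get_state()["tool_rot"]).as_matrix().round(3))
for n,px in(("paint_pot",(378,172)),):
    pass
E
```

```text
[[ 0.54832323 -0.0912101   0.2       ]
 [ 0.54832323 -0.0912101   0.066     ]]
t 0.1 pos [ 0.2407 -0.6032  0.1832] F [ 0.83  0.18 -0.03] grip 1.002
turn [ 1.500e-03 -1.442e+00 -1.100e-03] deg 82.6 shift tool mm [-419.5  -16.8  425.1]
tool x,z in world [ 0.248 -0.969  0.   ] [0.969 0.248 0.   ]
[[-0.929 -0.001  0.371]
 [-0.371  0.002 -0.929]
 [ 0.    -1.    -0.002]]
```

Emit:
{"op": "play_rows", "data": {"translation": [[-12.4,-7,-31],[-12.4,-7,-31],[-12.4,-7,-31],[-12.4,-7,-31],[-12.4,-7,-31],[-12.4,-7,-31],[0,0,0],[0,0,0],[0,0,0],[0,0,0]], "turn": [[0,0,0],[0,0,0],[0,0,0],[0,0,0],[0,0,0],[0,0,0],[0,-0.12,0],[0,-0.12,0],[0,-0.12,0],[0,-0.12,0]], "fingers": [-0.35,-0.35,-0.35,-0.35,-0.35,-0.35,-0.35,-0.35,-0.35,-0.35]}}

```text
time: 0.93
position: [0.2409, -0.4029, 0.226]
tool_rot: [-0.789, 1.707, -1.707]
ft_force: [-0.0, -0.1, -0.1]
grip_width: 0.357
```

Emit:
{"op": "play_rows", "data": {"translation": [[0,0,0],[0,0,0],[0,0,0],[0,0,0],[0,0,0],[0,0,0],[0,0,0],[0,0,0],[0,0,0],[0,0,0]], "turn": [[0,-0.12,0],[0,-0.12,0],[0,-0.12,0],[0,-0.12,0],[0,-0.12,0],[0,-0.12,0],[0,-0.12,0],[0,-0.12,0],[0,0,0],[0,0,0]], "fingers": [-0.35,-0.35,-0.35,-0.35,-0.35,-0.35,-0.35,-0.35,-0.35,-0.35]}}

```text
time: 1.77
position: [0.241, -0.4031, 0.2259]
tool_rot: [-1.315, 1.027, -1.026]
ft_force: [-0.3, -1.2, 0.4]
grip_width: 0.323
```

```bash
python3 - <<'E'
from h import *
p=[.5595,-.1348,.251]
plan(T(p,[0,.055,.18])[0],p[2])
E
```

```text
t 1.77 pos [ 0.241  -0.4031  0.2259] F [-0.35 -1.19  0.4 ] grip 0.323
turn [ 0.0002 -0.0053 -0.0005] deg 0.3 shift tool mm [-235.8   45.9  375.2]
tool x,z in world [ 0.248 -0.969  0.   ] [0.969 0.248 0.   ]
```

Emit:
{"op": "play_rows", "data": {"translation": [[-21.4,0,34],[-21.4,0,34],[-21.4,0,34],[-21.4,0,34],[-21.4,0,34],[-21.4,0,34],[-21.4,0,34],[-21.4,0,34],[-21.4,0,34],[-21.4,0,34]], "turn": [[0,-0.005,0],[0,0,0],[0,0,0],[0,0,0],[0,0,0],[0,0,0],[0,0,0],[0,0,0],[0,0,0],[0,0,0]], "fingers": [-0.35,-0.35,-0.35,-0.35,-0.35,-0.35,-0.35,-0.35,-0.35,-0.35]}}

```text
time: 2.6
position: [0.5175, -0.1094, 0.2263]
tool_rot: [-1.317, 1.023, -1.023]
ft_force: [0.6, -0.3, 0.5]
grip_width: 0.327
```

Emit:
{"op": "play_rows", "data": {"translation": [[-21.4,0,34],[0,20,0],[0,26,0],[0,0,0],[0,0,0],[0,0,0],[0,0,0],[0,0,0],[0,0,0],[0,0,0]], "turn": [[0,0,0],[0,0,0],[0,0,0],[0,0,0],[0,0,0],[0,0,0],[0,0,0],[0,0,0],[0,0,0],[0,0,0]], "fingers": [-0.35,-0.35,-0.35,-0.35,-0.35,-0.35,-0.35,-0.35,-0.35,-0.35]}}

```text
time: 3.43
position: [0.5444, -0.082, 0.181]
tool_rot: [-1.318, 1.019, -1.022]
ft_force: [-0.0, -0.1, 0.6]
grip_width: 0.325
```

```bash
python3 - <<'E'
from h import *
import cv2
p=[.5595,-.1348,.251]
plan(T(p,[0,.055,.068])[0],p[2])
s=ctrl.get_image("side");t=ctrl.get_image("top")
a=cv2.resize(s[130:240,250:370],None,fx=5,fy=5,interpolation=cv2.INTER_CUBIC)
cv2.imwrite('pics/s1.png',a)
a=cv2.resize(t[170:280,270:400],None,fx=5,fy=5,interpolation=cv2.INTER_CUBIC)
cv2.imwrite('pics/t1.png',a)
E
```

```text
t 3.43 pos [ 0.5444 -0.082   0.181 ] F [-0.01 -0.08  0.58] grip 0.325
turn [-0.0011  0.0023  0.0009] deg 0.2 shift tool mm [-1.00e-01  1.13e+02  1.50e+00]
tool x,z in world [ 0.248 -0.969  0.   ] [0.969 0.248 0.   ]
```

View pics/s1.png

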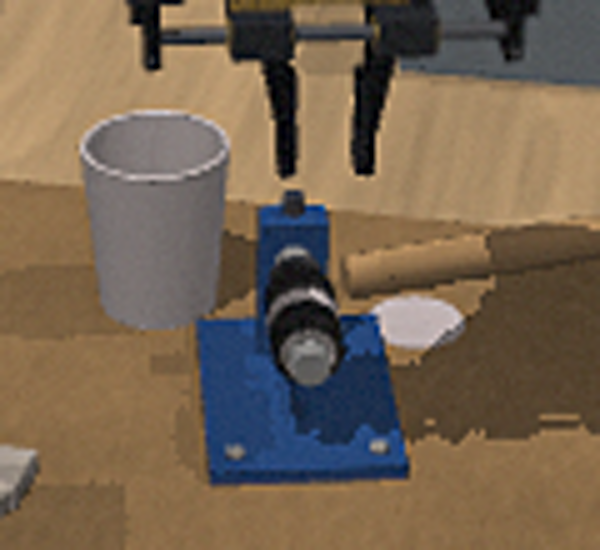

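View pics/t1.png

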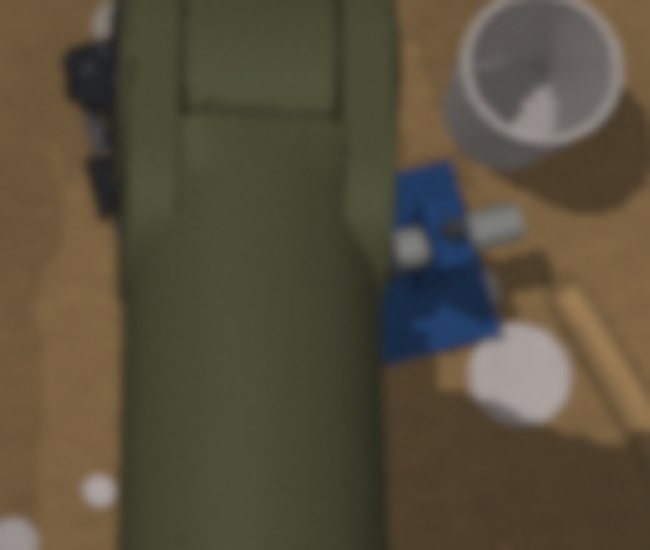

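Emit:
{"op": "play_rows", "data": {"translation": [[0,25,1.5],[0,30,0],[0,30,0],[0,28,0],[0,0,0],[12,0,0],[12,0,0],[12,0,0],[4,0,0],[0,0,0]], "turn": [[-0.001,0.002,0.001],[0,0,0],[0,0,0],[0,0,0],[0,0,0],[0,0,0],[0,0,0],[0,0,0],[0,0,0],[0,0,0]], "fingers": [-0.35,-0.35,-0.35,-0.35,-0.35,-0.35,-0.35,-0.35,-0.35,-0.35]}}

```text
time: 4.37
position: [0.5566, -0.123, 0.0685]
tool_rot: [-1.316, 1.023, -1.026]
ft_force: [-0.1, -0.2, 0.4]
grip_width: 0.324
```

```bash
python3 - <<'E'
from h import *
import cv2
p=[.5595,-.1348,.251]
plan(T(p,[0,.0,.068])[0],p[2])
s=ctrl.get_image("side")
cv2.imwrite('pics/s2.png',cv2.resize(s[130:240,250:370],None,fx=5,fy=5,interpolation=cv2.INTER_CUBIC))
E
```

```text
t 4.37 pos [ 0.5566 -0.123   0.0685] F [-0.1  -0.24  0.37] grip 0.324
turn [-0.001  -0.0029  0.001 ] deg 0.2 shift tool mm [12.1  0.5 -0.1]
tool x,z in world [ 0.248 -0.969  0.   ] [0.969 0.248 0.   ]
```

View pics/s2.png

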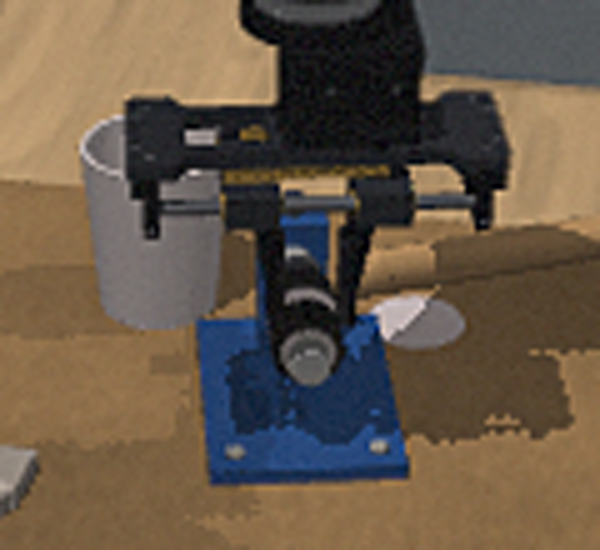

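Emit:
{"op": "play_rows", "data": {"translation": [[2,0,0],[2,0,0],[2,0,0],[1,0,0],[0,0,0],[0,0,0],[0,0,0],[0,0,0],[0,0,0],[0,0,0]], "turn": [[0,-0.003,0],[0,0,0],[0,0,0],[0,0,0],[0,0,0],[0,0,0],[0,0,0],[0,0,0],[0,0,0],[0,0,0]], "fingers": [-0.35,-0.35,-0.35,-0.35,-0.35,-0.35,-0.35,-0.35,-0.35,-0.35]}}

```text
time: 5.25
position: [0.5572, -0.1267, 0.0671]
tool_rot: [-1.319, 1.02, -1.018]
ft_force: [-0.1, 1.3, -0.2]
grip_width: 0.328
```

Emit:
{"op": "play_rows", "data": {"translation": [[1,0,0],[1,0,0],[1,0,0],[1,0,0],[0,0,0],[0,0,0],[0,0,0],[0,0,0],[0,0,0],[0,0,0]], "turn": [[0,0,0],[0,0,0],[0,0,0],[0,0,0],[0,0,0],[0,0,0],[0,0,0],[0,0,0],[0,0,0],[0,0,0]], "fingers": [-0.35,-0.35,-0.35,-0.35,-0.35,-0.35,-0.35,-0.35,-0.35,-0.35]}}

```text
time: 6.08
position: [0.5582, -0.1306, 0.0671]
tool_rot: [-1.319, 1.02, -1.018]
ft_force: [-0.5, -0.0, -0.0]
grip_width: 0.326
```

```bash
python3 - <<'E'
from h import *
import cv2
p=[.5595,-.1348,.251]
plan(T(p,[0,.0,.068])[0],p[2]); print(ctrl.get_state()["torque"])
s=ctrl.get_image("side")
cv2.imwrite('pics/s3.png',cv2.resize(s[160:220,270:350],None,fx=8,fy=8,interpolation=cv2.INTER_CUBIC))
s=ctrl.get_image("top")
cv2.imwrite('pics/t3.png',cv2.resize(s[170:270,290:400],None,fx=6,fy=6,interpolation=cv2.INTER_CUBIC))
E
```

```text
t 6.08 pos [ 0.5582 -0.1306  0.0671] F [-0.48 -0.05 -0.02] grip 0.326
turn [ 0.001   0.0041 -0.0009] deg 0.2 shift tool mm [ 4.4 -0.9  0.2]
tool x,z in world [ 0.248 -0.969  0.   ] [0.969 0.248 0.   ]
[-0.02843006 -0.11427026 -0.01744465]
```

View pics/s3.png

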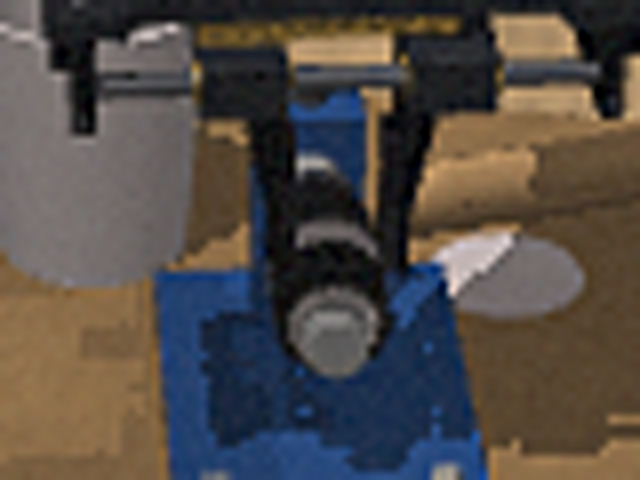

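View pics/t3.png

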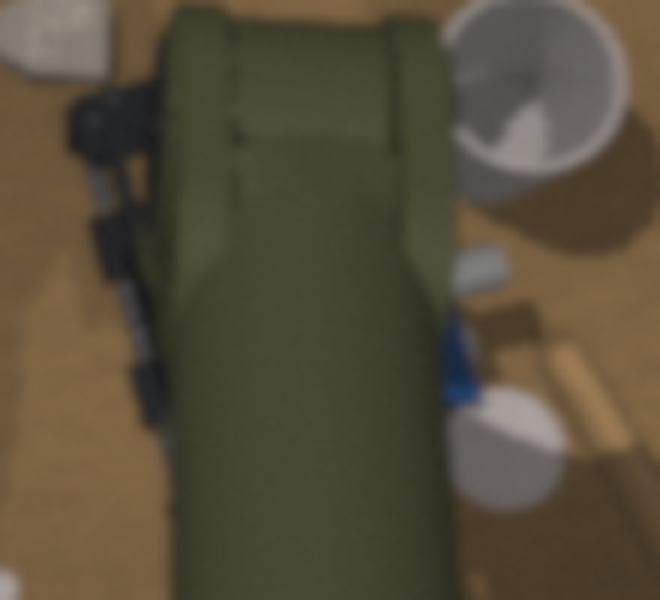

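```bash
python3 - <<'E'
from h import *
p=[.5595,-.1348,.251]
for L in([.014,.0044,.067],[-.014,.0044,.067],[-.014,-.005,.067],[-.014,.0139,.067],[0,.0145,.075],[0,.0145,.086],[0,-.005,.095],[-.02,-.005,.075],[0,.0,.095],[0,0.005,.095]):
    print(L,((proj("side",T(p,L))+.44-np.array([270,160]))*8).round()[0])
E
```

```text
[0.014, 0.0044, 0.067] [290. 353.]
[-0.014, 0.0044, 0.067] [373. 351.]
[-0.014, -0.005, 0.067] [370. 336.]
[-0.014, 0.0139, 0.067] [375. 366.]
[0, 0.0145, 0.075] [334. 348.]
[0, 0.0145, 0.086] [334. 320.]
[0, -0.005, 0.095] [330. 267.]
[-0.02, -0.005, 0.075] [388. 315.]
[0, 0.0, 0.095] [331. 274.]
[0, 0.005, 0.095] [333. 282.]
```

Emit:
{"op": "play_rows", "data": {"translation": [[1,0,0],[1,0,0],[1,0,0],[1,0,0],[1,0,0],[0,0,0],[0,0,0],[0,0,0],[0,0,0],[0,0,0]], "turn": [[0,0,0],[0,0,0],[0,0,0],[0,0,0],[0,0,0],[0,0,0],[0,0,0],[0,0,0],[0,0,0],[0,0,0]], "fingers": [-0.35,-0.35,-0.35,-0.35,-0.35,-0.35,-0.35,-0.35,-0.35,-0.35]}}

```text
time: 7.02
position: [0.5594, -0.1354, 0.0671]
tool_rot: [-1.319, 1.02, -1.018]
ft_force: [1.0, 0.5, 0.0]
grip_width: 0.326
```

Emit:
{"op": "play_rows", "data": {"translation": [[0.5,0,0],[0.5,0,0],[0.5,0,0],[0.5,0,0],[0.5,0,0],[0.5,0,0],[0.5,0,0],[0.5,0,0],[0,0,0],[0,0,0]], "turn": [[0,0,0],[0,0,0],[0,0,0],[0,0,0],[0,0,0],[0,0,0],[0,0,0],[0,0,0],[0,0,0],[0,0,0]], "fingers": [-0.35,-0.35,-0.35,-0.35,-0.35,-0.35,-0.35,-0.35,-0.35,-0.35]}}

```text
time: 7.85
position: [0.5604, -0.1394, 0.067]
tool_rot: [-1.319, 1.021, -1.018]
ft_force: [-0.1, 0.8, -0.0]
grip_width: 0.33
```

Emit:
{"op": "play_rows", "data": {"translation": [[0.5,0,0],[0.5,0,0],[0.5,0,0],[0.5,0,0],[0.5,0,0],[0.5,0,0],[0,0,0],[0,0,0],[0,0,0],[0,0,0]], "turn": [[0,0,0],[0,0,0],[0,0,0],[0,0,0],[0,0,0],[0,0,0],[0,0,0],[0,0,0],[0,0,0],[0,0,0]], "fingers": [-0.35,-0.35,-0.35,-0.35,-0.35,-0.35,-0.35,-0.35,-0.35,-0.35]}}

```text
time: 8.68
position: [0.5612, -0.1422, 0.0671]
tool_rot: [-1.319, 1.02, -1.018]
ft_force: [-0.3, 0.1, 0.7]
grip_width: 0.329
```

```bash
python3 - <<'E'
from h import *
import cv2
p=[.5595,-.1348,.251]
plan(T(p,[0,.0,.068])[0],p[2]); print(ctrl.get_state()["torque"])
s=ctrl.get_image("side")
cv2.imwrite('pics/s4.png',cv2.resize(s[160:220,270:350],None,fx=8,fy=8,interpolation=cv2.INTER_CUBIC))
E
```

```text
t 8.68 pos [ 0.5612 -0.1422  0.0671] F [-0.27  0.09  0.7 ] grip 0.329
turn [ 0.001   0.0041 -0.001 ] deg 0.2 shift tool mm [-7.6 -0.9  0.2]
tool x,z in world [ 0.248 -0.969  0.   ] [0.969 0.248 0.   ]
[ 0.01176213 -0.05093508  0.01414206]
```

View pics/s4.png

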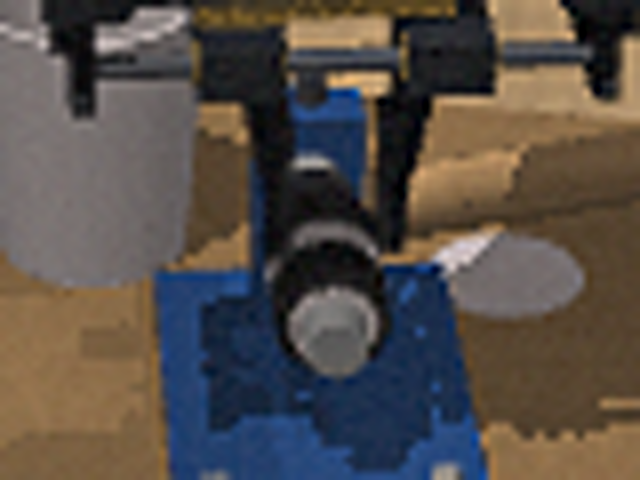

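```bash
python3 - <<'E'
from h import *
for P,o in (([.5444,-.082,.181],"s1 obs 315,165"),([.5612,-.1422,.0671],"s4"),([.241,-.604,.184],"start obs ~437,100")):
    z=np.array([.969,.248,0])
    print(o,proj("side",np.array([np.array(P)+k*z for k in(-.014,0,.014)])).round(1).tolist(),proj("top",np.array(P)).round(1))
E
python3 - <<'E'
import cv2
s=cv2.imread('pics/side0.png')
cv2.imwrite('pics/c5.png',cv2.resize(s[30:130,390:490],None,fx=6,fy=6))
E
```

```text
s1 obs 315,165 [[319.5, 175.8], [313.9, 175.9], [308.2, 176.1]] [[304.1 226.2]]
s4 [[315.8, 201.0], [310.7, 201.1], [305.5, 201.3]] [[322.6 227.1]]
start obs ~437,100 [[433.5, 108.2], [429.4, 108.3], [425.4, 108.3]] [[516.2 348.6]]
```

View pics/c5.png

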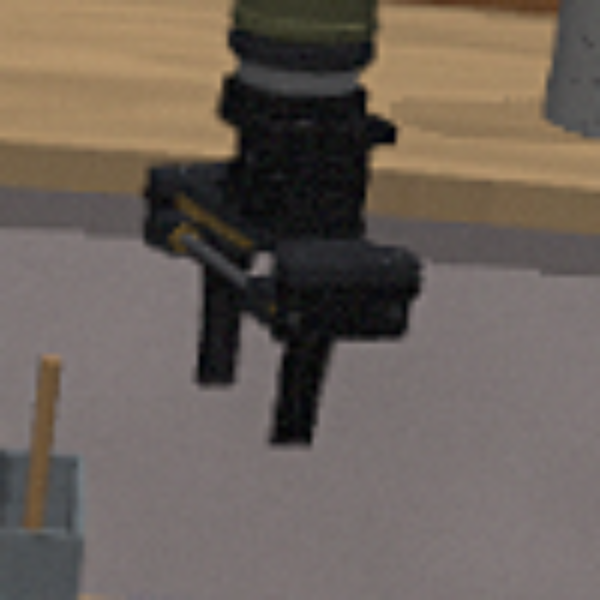

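```bash
python3 - <<'E'
import cv2
s=cv2.imread('pics/top0.png')
cv2.imwrite('pics/c6.png',cv2.resize(s[320:400,480:560],None,fx=7,fy=7,interpolation=cv2.INTER_CUBIC))
E
```

```text
(no output)
```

View pics/c6.png

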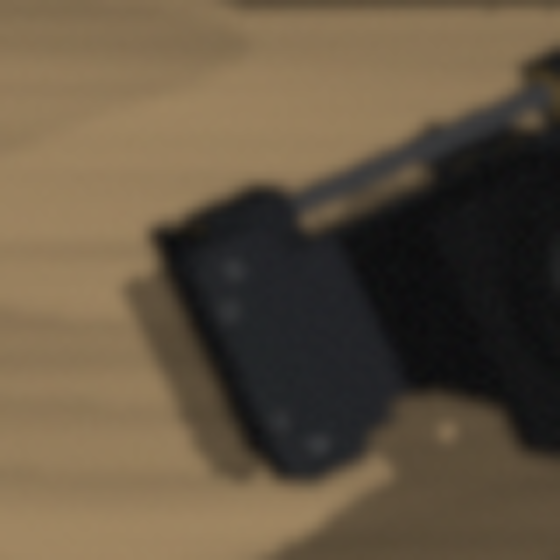

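```bash
python3 - <<'E'
from h import *
P=np.array([.2407,-.6032,.1831]);z=np.array([.371,-.929,0]);x=np.array([-.929,-.371,0]);u=np.array([0,0,1])
for a in(-.095,0,.095):
  for h in (.07,.1,.13): print(a,h,proj("top",P+a*z+h*u).round(1)[0],proj("side",P+a*z+h*u).round(1)[0])
for a in(-.0505,.0505):
  for h in (0,.02,.03): print("tip",a,h,proj("side",P+a*z+h*u).round(1)[0])
E
```

```text
-0.095 0.07 [495.5 367.9] [445.4  98.6]
-0.095 0.1 [502.  369.9] [446.8  89.4]
-0.095 0.13 [508.9 371.9] [448.3  79.9]
0 0.07 [531.6 351.7] [432.4  88.4]
0 0.1 [539.1 353.2] [433.6  79.6]
0 0.13 [547.  354.7] [434.9  70.5]
0.095 0.07 [566.8 335.8] [420.6  79.3]
0.095 0.1 [575.2 336.7] [421.7  70.8]
0.095 0.13 [584.  337.7] [422.8  62.1]
tip -0.0505 0 [436.  114.3]
tip -0.0505 0.02 [436.9 108.5]
tip -0.0505 0.03 [437.3 105.6]
tip 0.0505 0 [423.3 103.2]
tip 0.0505 0.02 [424.1  97.6]
tip 0.0505 0.03 [424.5  94.8]
```

Emit:
{"op": "play_rows", "data": {"translation": [[-13,0,0],[-13,0,0],[-13,0,0],[-13,0,0],[-13,0,0],[0,0,0],[0,10,0],[0,10,0],[0,10,0],[0,0,0]], "turn": [[0,0,0],[0,0,0],[0,0,0],[0,0,0],[0,0,0],[0,0,0],[0,0,0],[0,0,0],[0,0,0],[0,0,0]], "fingers": [-0.35,-0.35,-0.35,-0.35,-0.35,-0.35,-0.35,-0.35,-0.35,-0.35]}}

```text
time: 9.57
position: [0.5425, -0.0801, 0.0339]
tool_rot: [-1.321, 1.026, -1.016]
ft_force: [0.1, 0.1, 0.8]
grip_width: 0.321
```

```bash
python3 - <<'E'
from h import *
import cv2
p=[.5595,-.1348,.251]
plan(T(p,[0,.0,.036])[0],p[2])
s=ctrl.get_image("side")
cv2.imwrite('pics/s5.png',cv2.resize(s[160:235,270:350],None,fx=8,fy=8,interpolation=cv2.INTER_CUBIC))
P=ctrl.get_state()["position"];z=np.array([.969,.248,0])
for h in(0,.03):
  for a in(-.014,.014):print(h,a,((proj("side",P+a*z+[0,0,h])+.44-np.array([270,160]))*8).round())
E
```

```text
t 9.57 pos [ 0.5425 -0.0801  0.0339] F [0.1  0.06 0.82] grip 0.321
turn [ 0.0055  0.0026 -0.0031] deg 0.4 shift tool mm [57.3 -2.1  2.9]
tool x,z in world [ 0.248 -0.969  0.   ] [0.969 0.248 0.   ]
0 -0.014 [[391. 518.]]
0 0.014 [[307. 521.]]
0.03 -0.014 [[393. 443.]]
0.03 0.014 [[308. 446.]]
```

View pics/s5.png

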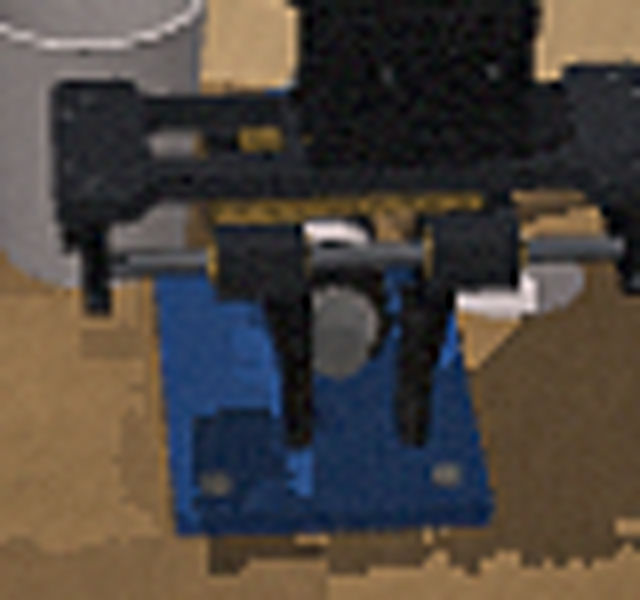

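Emit:
{"op": "play_rows", "data": {"translation": [[0,-2,3],[0,0,0],[10,0,0],[10,0,0],[10,0,0],[5,0,0],[0,0,0],[0,0,0],[0,0,0],[0,0,0]], "turn": [[0.005,0.0025,-0.003],[0,0,0],[0,0,0],[0,0,0],[0,0,0],[0,0,0],[0,0,0],[0,0,0],[0,0,0],[0,0,0]], "fingers": [-0.35,-0.35,-0.35,-0.35,-0.35,-0.35,-0.35,-0.35,-0.35,-0.35]}}

```text
time: 10.45
position: [0.5563, -0.1118, 0.0392]
tool_rot: [-1.316, 1.017, -1.023]
ft_force: [-0.3, 0.3, 0.4]
grip_width: 0.326
```

Emit:
{"op": "play_rows", "data": {"translation": [[2,0,0],[2,0,0],[2,0,0],[1,0,0],[1,0,0],[1,0,0],[1,0,0],[1,0,0],[1,0,0],[1,0,0]], "turn": [[0,0,0],[0,0,0],[0,0,0],[0,0,0],[0,0,0],[0,0,0],[0,0,0],[0,0,0],[0,0,0],[0,0,0]], "fingers": [-0.35,-0.35,-0.35,-0.35,-0.35,-0.35,-0.35,-0.35,-0.35,-0.35]}}

```text
time: 11.28
position: [0.5597, -0.1251, 0.0392]
tool_rot: [-1.316, 1.018, -1.024]
ft_force: [0.2, 0.3, 0.2]
grip_width: 0.328
```

```bash
python3 - <<'E'
from h import *
import cv2
p=[.5595,-.1348,.251]
plan(T(p,[0,.0,.036])[0],p[2])
s=ctrl.get_image("side")
cv2.imwrite('pics/s6.png',cv2.resize(s[160:235,270:350],None,fx=8,fy=8,interpolation=cv2.INTER_CUBIC))
E
```

```text
t 11.28 pos [ 0.5597 -0.1251  0.0392] F [0.17 0.26 0.17] grip 0.328
turn [-0.0039  0.0015  0.0021] deg 0.3 shift tool mm [ 9.3  3.2 -2.6]
tool x,z in world [ 0.248 -0.969  0.   ] [0.969 0.248 0.   ]
```

View pics/s6.png

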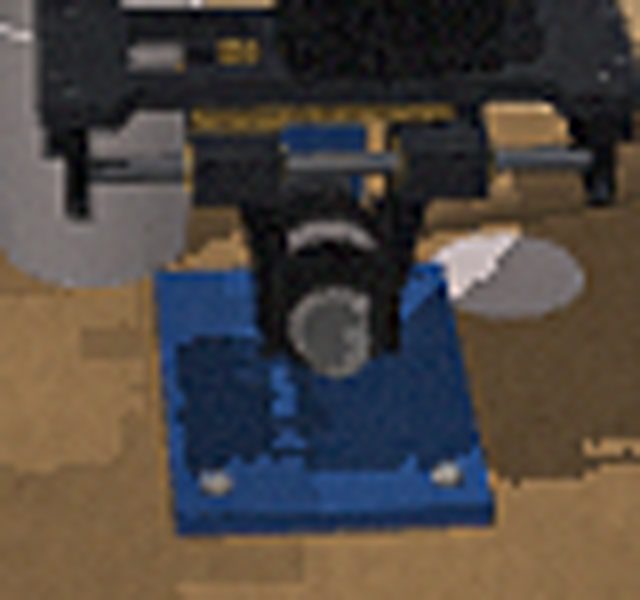

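Emit:
{"op": "play_rows", "data": {"translation": [[0,0,-1.2],[0,0,0],[1,0,0],[1,0,0],[1,0,0],[1,0,0],[0,0,0],[0,0,0],[0,0,0],[0,0,0]], "turn": [[0,0,0],[0,0,0],[0,0,0],[0,0,0],[0,0,0],[0,0,0],[0,0,0],[0,0,0],[0,0,0],[0,0,0]], "fingers": [-0.35,-0.35,-0.35,-0.35,-0.35,-0.35,-0.35,-0.35,-0.35,-0.35]}}

```text
time: 12.17
position: [0.5594, -0.129, 0.0392]
tool_rot: [-1.316, 1.018, -1.024]
ft_force: [-1.5, 2.7, 0.3]
grip_width: 0.323
```

Emit:
{"op": "play_rows", "data": {"translation": [[1,0,0],[1,0,0],[1,0,0],[1,0,0],[0,0,0],[0,0,0],[0,0,0],[0,0,0],[0,0,0],[0,0,0]], "turn": [[0,0,0],[0,0,0],[0,0,0],[0,0,0],[0,0,0],[0,0,0],[0,0,0],[0,0,0],[0,0,0],[0,0,0]], "fingers": [-0.35,-0.35,-0.35,-0.35,-0.35,-0.35,-0.35,-0.35,-0.35,-0.35]}}

```text
time: 13.0
position: [0.5606, -0.1334, 0.0393]
tool_rot: [-1.316, 1.017, -1.025]
ft_force: [-1.0, 1.3, -1.0]
grip_width: 0.328
```

Emit:
{"op": "play_rows", "data": {"translation": [[1,0,0],[1,0,0],[1,0,0],[1,0,0],[0,0,0],[0,0,0],[0,0,0],[0,0,0],[0,0,0],[0,0,0]], "turn": [[0,0,0],[0,0,0],[0,0,0],[0,0,0],[0,0,0],[0,0,0],[0,0,0],[0,0,0],[0,0,0],[0,0,0]], "fingers": [-0.35,-0.35,-0.35,-0.35,-0.35,-0.35,-0.35,-0.35,-0.35,-0.35]}}

```text
time: 13.83
position: [0.5615, -0.1371, 0.0392]
tool_rot: [-1.316, 1.017, -1.024]
ft_force: [-0.3, 1.2, -1.4]
grip_width: 0.325
```

Emit:
{"op": "play_rows", "data": {"translation": [[0.5,0,0],[0.5,0,0],[0.5,0,0],[0.5,0,0],[0,0,0],[0,0,0],[0,0,0],[0,0,0],[0,0,0],[0,0,0]], "turn": [[0,0,0],[0,0,0],[0,0,0],[0,0,0],[0,0,0],[0,0,0],[0,0,0],[0,0,0],[0,0,0],[0,0,0]], "fingers": [-0.35,-0.35,-0.35,-0.35,-0.35,-0.35,-0.35,-0.35,-0.35,-0.35]}}

```text
time: 14.67
position: [0.562, -0.1388, 0.0392]
tool_rot: [-1.316, 1.017, -1.024]
ft_force: [-1.0, 2.7, -0.1]
grip_width: 0.329
```

```bash
python3 - <<'E'
from h import *
p=[.5595,-.1348,.251]
plan(T(p,[0,.0,.036])[0],p[2])
E
```

```text
t 14.67 pos [ 0.562  -0.1388  0.0392] F [-1.03  2.73 -0.09] grip 0.329
turn [-0.004   0.0016  0.002 ] deg 0.3 shift tool mm [-4.5  3.2 -1.4]
tool x,z in world [ 0.248 -0.969  0.   ] [0.969 0.248 0.   ]
```

Emit:
{"op": "play_rows", "data": {"translation": [[0.5,0,0],[0.5,0,0],[0.5,0,0],[0.5,0,0],[0,0,0],[0,0,0],[0,0,0],[0,0,0],[0,0,0],[0,0,0]], "turn": [[0,0,0],[0,0,0],[0,0,0],[0,0,0],[0,0,0],[0,0,0],[0,0,0],[0,0,0],[0,0,0],[0,0,0]], "fingers": [-0.35,-0.35,-0.35,-0.35,-0.35,-0.35,-0.35,-0.35,-0.35,-0.35]}}

```text
time: 15.5
position: [0.5621, -0.1391, 0.0391]
tool_rot: [-1.316, 1.019, -1.022]
ft_force: [-2.7, 6.0, 0.5]
grip_width: 0.325
```

Emit:
{"op": "play_rows", "data": {"translation": [[0.5,0,0],[0.5,0,0],[0.5,0,0],[0.5,0,0],[0,0,0],[0,0,0],[0,0,0],[0,0,0],[0,0,0],[0,0,0]], "turn": [[0,0,0],[0,0,0],[0,0,0],[0,0,0],[0,0,0],[0,0,0],[0,0,0],[0,0,0],[0,0,0],[0,0,0]], "fingers": [-0.35,-0.35,-0.35,-0.35,-0.35,-0.35,-0.35,-0.35,-0.35,-0.35]}}

```text
time: 16.33
position: [0.5621, -0.1392, 0.039]
tool_rot: [-1.315, 1.02, -1.019]
ft_force: [-2.8, 9.1, 2.4]
grip_width: 0.324
```

Emit:
{"op": "play_rows", "data": {"translation": [[-3,0,0],[-3,0,0],[-3,0,0],[0,0,0],[0,0,0],[0,0,0],[0,0,0],[0,0,0],[0,0,0],[0,0,0]], "turn": [[0,0,0],[0,0,0],[0,0,0],[0,0,0],[0,0,0],[0,0,0],[0,0,0],[0,0,0],[0,0,0],[0,0,0]], "fingers": [-0.35,-0.35,-0.35,-0.35,-1,-1,-1,-1,-1,-1], "grip_force": 8}}

```text
time: 17.17
position: [0.5593, -0.1354, 0.0392]
tool_rot: [-1.319, 1.02, -1.024]
ft_force: [-4.7, -1.4, 4.3]
grip_width: 0.233
```

```bash
python3 - <<'E'
from h import *
p=[.5595,-.1348,.251]
plan(T(p,[0,.0,.036])[0],p[2])
E
```

```text
t 17.17 pos [ 0.5593 -0.1354  0.0392] F [-4.74 -1.4   4.29] grip 0.233
turn [-0.001   0.0005  0.0027] deg 0.2 shift tool mm [-0.5  3.2  0.3]
tool x,z in world [ 0.248 -0.969  0.   ] [0.969 0.248 0.   ]
```

Emit:
{"op": "play_rows", "data": {"translation": [[0,0,0],[0,0,0],[0,0,0],[0,0,0],[0,-20,0],[0,-30,0],[0,-30,0],[0,-30,0],[0,-20,0],[0,0,0]], "turn": [[0,0,0],[0,0,0],[0,0,0],[0,0,0],[0,0,0],[0,0,0],[0,0,0],[0,0,0],[0,0,0],[0,0,0]], "fingers": [-0.2,-0.2,-0.2,-0.2,-0.2,-0.2,-0.2,-0.2,-0.2,-0.2]}}

```text
time: 18.0
position: [0.5638, -0.134, 0.1747]
tool_rot: [-1.313, 1.009, -1.031]
ft_force: [0.5, 0.0, 1.0]
grip_width: 0.4
```

```bash
python3 - <<'E'
from h import *
import cv2
plan([.4833,.166,.14],.44)
s=ctrl.get_image("side")
cv2.imwrite('pics/s7.png',cv2.resize(s[120:235,250:370],None,fx=5,fy=5,interpolation=cv2.INTER_CUBIC))
E
```

```text
t 18.0 pos [ 0.5638 -0.134   0.1747] F [0.48 0.04 1.02] grip 0.4
turn [-0.0116 -0.187   0.0079] deg 10.7 shift tool mm [-305.7   34.7   54.9]
tool x,z in world [ 0.426 -0.905  0.   ] [0.905 0.426 0.   ]
```

View pics/s7.png

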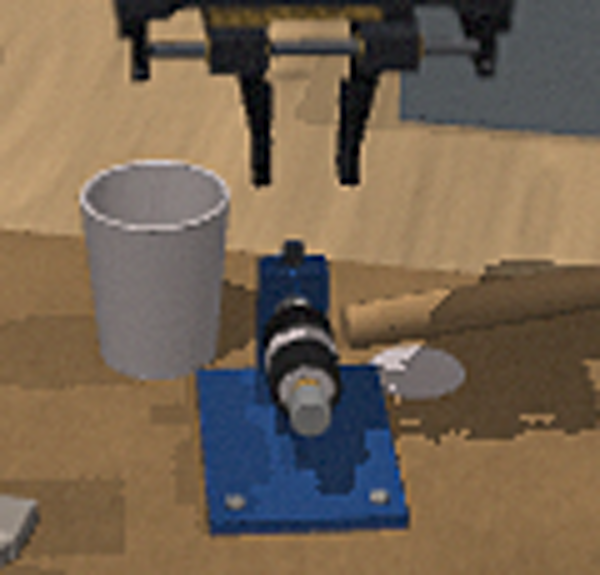

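Emit:
{"op": "play_rows", "data": {"translation": [[0,0,0],[0,0,0],[-38,0,6.8],[-38,0,6.8],[-38,0,6.8],[-38,0,6.8],[-38,0,6.8],[-38,0,6.8],[-38,0,6.8],[-39.7,0,7.3]], "turn": [[-0.006,-0.094,0.004],[-0.006,-0.093,0.004],[0,0,0],[0,0,0],[0,0,0],[0,0,0],[0,0,0],[0,0,0],[0,0,0],[0,0,0]], "fingers": [0,0,0,0,0,0,0,0,0,0]}}

```text
time: 18.88
position: [0.4785, 0.1672, 0.1695]
tool_rot: [-1.39, 0.889, -0.872]
ft_force: [1.3, 0.5, 0.9]
grip_width: 0.499
```

Emit:
{"op": "play_rows", "data": {"translation": [[0,10,0],[0,10,0],[0,5,0],[0,5,0],[0,0,0],[0,0,0],[0,0,0],[0,0,0],[0,0,0],[0,0,0]], "turn": [[0,0,0],[0,0,0],[0,0,0],[0,0,0],[0,0,0],[0,0,0],[0,0,0],[0,0,0],[0,0,0],[0,0,0]], "fingers": [0,0,0,0,0,0,0,0,0,0]}}

```text
time: 19.72
position: [0.4798, 0.1661, 0.1411]
tool_rot: [-1.388, 0.888, -0.873]
ft_force: [0.4, -0.0, 0.2]
grip_width: 0.502
```

```bash
python3 - <<'E'
from h import *
import cv2
plan([.4833,.166,.04],.44)
s=ctrl.get_image("side")
cv2.imwrite('pics/s8.png',cv2.resize(s[210:310,270:380],None,fx=6,fy=6,interpolation=cv2.INTER_CUBIC))
s=ctrl.get_image("top")
cv2.imwrite('pics/t8.png',cv2.resize(s[210:310,160:280],None,fx=6,fy=6,interpolation=cv2.INTER_CUBIC))
P=ctrl.get_state()["position"];z=np.array([.905,.426,0])
for h in(0,.03,.04):
  for a in(-.022,.022):print(h,a,((proj("side",P+a*z+[0,0,h])+.44-np.array([270,210]))*6).round(),((proj("top",P+a*z+[0,0,h])+.44-np.array([160,210]))*6).round())
E
```

```text
t 19.72 pos [0.4798 0.1661 0.1411] F [ 0.39 -0.01  0.25] grip 0.502
turn [ 0.007  -0.0008 -0.0061] deg 0.5 shift tool mm [  1.5 101.1   3.1]
tool x,z in world [ 0.426 -0.905  0.   ] [0.905 0.426 0.   ]
0 -0.022 [[390. 257.]] [[317. 302.]]
0 0.022 [[268. 276.]] [[278. 211.]]
0.03 -0.022 [[394. 188.]] [[308. 295.]]
0.03 0.022 [[270. 207.]] [[268. 202.]]
0.04 -0.022 [[396. 165.]] [[305. 293.]]
0.04 0.022 [[271. 184.]] [[264. 199.]]
```

View pics/s8.png

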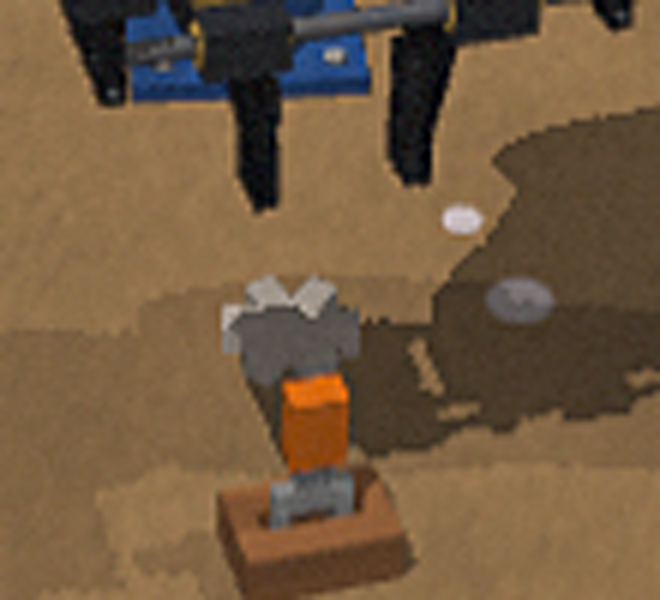

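View pics/t8.png

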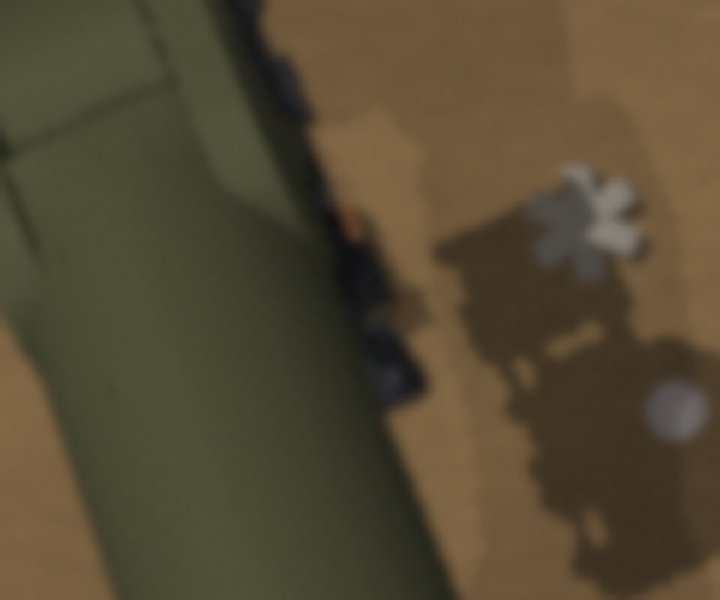

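Emit:
{"op": "play_rows", "data": {"translation": [[1.5,0,4],[0,20,0],[0,25,0],[0,25,0],[0,20,0],[0,15,0],[0,13,0],[0,0,0],[0,0,0],[0,0,0]], "turn": [[0.007,0,-0.006],[0,0,0],[0,0,0],[0,0,0],[0,0,0],[0,0,0],[0,0,0],[0,0,0],[0,0,0],[0,0,0]], "fingers": [0,0,0,0,0,0,0,0,0,0]}}

```text
time: 20.65
position: [0.4845, 0.1669, 0.0236]
tool_rot: [-1.385, 0.879, -0.88]
ft_force: [0.1, 0.6, 0.3]
grip_width: 0.501
```

```bash
python3 - <<'E'
from h import *
import cv2
plan([.4845,.1662,.023],.44)
s=ctrl.get_image("side")
cv2.imwrite('pics/s9.png',cv2.resize(s[230:320,280:370],None,fx=7,fy=7,interpolation=cv2.INTER_CUBIC))
E
```

```text
t 20.65 pos [0.4845 0.1669 0.0236] F [0.09 0.57 0.33] grip 0.501
turn [-0.0009 -0.0004 -0.0001] deg 0.1 shift tool mm [ 0.6  0.6 -0.3]
tool x,z in world [ 0.426 -0.905  0.   ] [0.905 0.426 0.   ]
```

View pics/s9.png

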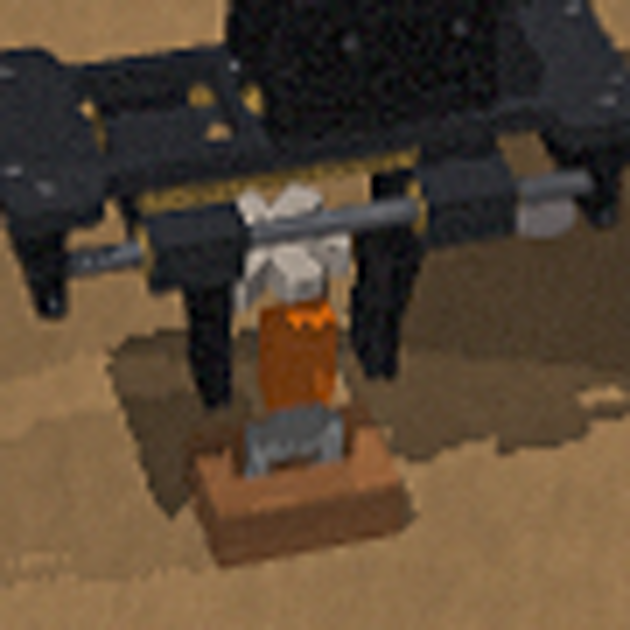

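Emit:
{"op": "play_rows", "data": {"translation": [[0,0,0],[0,0,0],[0,0,0],[0,0,0],[0,0,0],[0,0,0],[0,0,0],[0,0,0],[0,0,0],[0,0,0]], "turn": [[0,0,0],[0,0,0],[0,0,0],[0,0,0],[0,0,0],[0,0,0],[0,0,0],[0,0,0],[0,0,0],[0,0,0]], "fingers": [-0.3,-0.6,-1,-1,-1,-1,-1,-1,-1,-1], "grip_force": 40}}

```text
time: 21.53
position: [0.4838, 0.1665, 0.0229]
tool_rot: [-1.386, 0.88, -0.879]
ft_force: [-0.9, -0.2, 2.8]
grip_width: 0.247
```

Emit:
{"op": "play_rows", "data": {"translation": [[0,-5,0],[0,-5,0],[0,-5,0],[0,-5,0],[0,-5,0],[0,-5,0],[0,-10,0],[0,-10,0],[0,-10,0],[0,0,0]], "turn": [[0,0,0],[0,0,0],[0,0,0],[0,0,0],[0,0,0],[0,0,0],[0,0,0],[0,0,0],[0,0,0],[0,0,0]], "fingers": [-1,-1,-1,-1,-1,-1,-1,-1,-1,-1]}}

```text
time: 22.37
position: [0.4855, 0.1671, 0.0854]
tool_rot: [-1.383, 0.877, -0.882]
ft_force: [0.2, 0.2, -1.0]
grip_width: 0.247
```

```bash
python3 - <<'E'
from h import *
import cv2
plan([.4845,.1662,.023],.44)
s=ctrl.get_image("side")
cv2.imwrite('pics/s10.png',cv2.resize(s[210:310,270:370],None,fx=6,fy=6,interpolation=cv2.INTER_CUBIC))
E
```

```text
t 22.37 pos [0.4855 0.1671 0.0854] F [ 0.2   0.21 -1.  ] grip 0.247
turn [-0.0034 -0.0006  0.001 ] deg 0.2 shift tool mm [ 0.4 62.4 -1.3]
tool x,z in world [ 0.426 -0.905  0.   ] [0.905 0.426 0.   ]
```

View pics/s10.png

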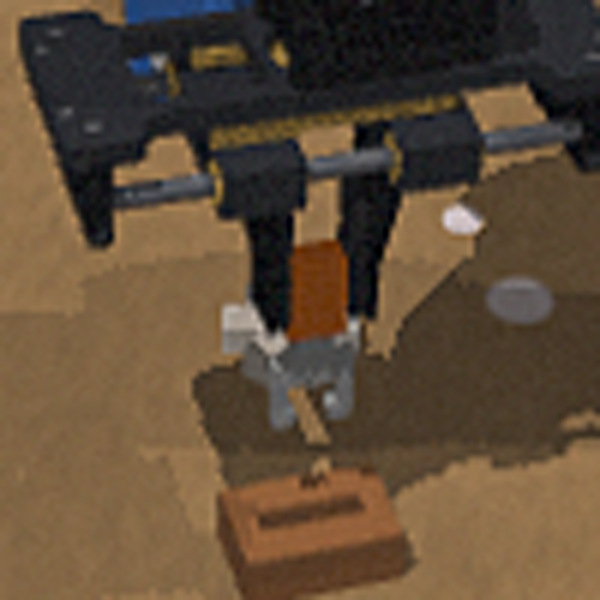

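Emit:
{"op": "play_rows", "data": {"translation": [[0,-20,0],[0,-25,0],[0,-25,0],[0,-25,0],[0,-10,0],[0,0,0],[0,0,0],[0,0,0],[0,0,0],[0,0,0]], "turn": [[0,0,0],[0,0,0],[0,0,0],[0,0,0],[-0.003,0.05,0.001],[0,0.05,0],[0,0.05,0],[0,0.038,0],[0,0,0],[0,0,0]], "fingers": [-1,-1,-1,-1,-1,-1,-1,-1,-1,-1]}}

```text
time: 23.25
position: [0.4835, 0.1664, 0.1874]
tool_rot: [-1.321, 1.024, -1.019]
ft_force: [-0.6, 0.2, -0.3]
grip_width: 0.249
```

```bash
python3 - <<'E'
from h import *
p=[.5595,-.1348,.251]
plan(T(p,[0,.035,.19])[0],p[2])
E
```

```text
t 23.25 pos [0.4835 0.1664 0.1874] F [-0.56  0.23 -0.29] grip 0.249
turn [ 0.0045  0.0016 -0.0006] deg 0.3 shift tool mm [275.6  -2.6  -1.2]
tool x,z in world [ 0.248 -0.969  0.   ] [0.969 0.248 0.   ]
```

Emit:
{"op": "play_rows", "data": {"translation": [[25,0,-1],[35,0,0],[35,0,0],[35,0,0],[35,0,0],[35,0,0],[35,0,0],[25,0,0],[15,0,0],[0,0,0]], "turn": [[0.004,0.002,0],[0,0,0],[0,0,0],[0,0,0],[0,0,0],[0,0,0],[0,0,0],[0,0,0],[0,0,0],[0,0,0]], "fingers": [-1,-1,-1,-1,-1,-1,-1,-1,-1,-1]}}

```text
time: 24.08
position: [0.5508, -0.1045, 0.1867]
tool_rot: [-1.315, 1.028, -1.027]
ft_force: [-0.1, -0.7, -0.8]
grip_width: 0.251
```

Emit:
{"op": "play_rows", "data": {"translation": [[0,20,0],[0,20,0],[0,20,0],[0,10,0],[0,0,0],[0,0,0],[0,0,0],[0,0,0],[0,0,0],[0,0,0]], "turn": [[0,0,0],[0,0,0],[0,0,0],[0,0,0],[0,0,0],[0,0,0],[0,0,0],[0,0,0],[0,0,0],[0,0,0]], "fingers": [-1,-1,-1,-1,-1,-1,-1,-1,-1,-1]}}

```text
time: 24.92
position: [0.5513, -0.1002, 0.1184]
tool_rot: [-1.316, 1.023, -1.024]
ft_force: [0.1, 0.6, -0.3]
grip_width: 0.253
```

```bash
python3 - <<'E'
from h import *
import cv2
p=[.5595,-.1348,.251]
plan(T(p,[0,-.0097,.097])[0],p[2])
s=ctrl.get_image("side")
cv2.imwrite('pics/s11.png',cv2.resize(s[150:230,270:350],None,fx=8,fy=8,interpolation=cv2.INTER_CUBIC))
E
```

```text
t 24.92 pos [ 0.5513 -0.1002  0.1184] F [ 0.05  0.59 -0.33] grip 0.253
turn [-0.0014 -0.0016  0.0001] deg 0.1 shift tool mm [45.2 21.4 -0.7]
tool x,z in world [ 0.248 -0.969  0.   ] [0.969 0.248 0.   ]
```

View pics/s11.png

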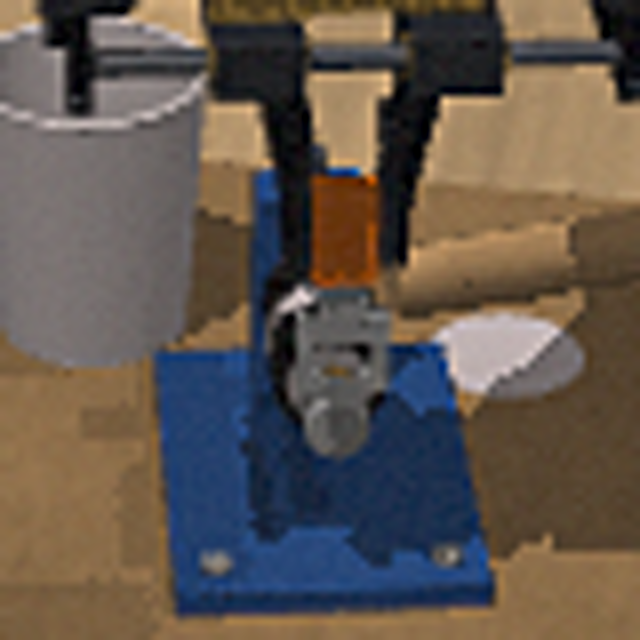

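Emit:
{"op": "play_rows", "data": {"translation": [[0,10,-0.5],[0,11.5,0],[0,0,0],[10,0,0],[10,0,0],[10,0,0],[5,0,0],[0,0,0],[0,0,0],[0,0,0]], "turn": [[0,0,0],[0,0,0],[0,0,0],[0,0,0],[0,0,0],[0,0,0],[0,0,0],[0,0,0],[0,0,0],[0,0,0]], "fingers": [-1,-1,-1,-1,-1,-1,-1,-1,-1,-1]}}

```text
time: 25.8
position: [0.559, -0.1338, 0.0961]
tool_rot: [-1.316, 1.024, -1.023]
ft_force: [-0.4, 0.6, -0.9]
grip_width: 0.245
```

Emit:
{"op": "play_rows", "data": {"translation": [[1,0,0],[1,0,0],[1,0,0],[1,0,0],[1,0,0],[1,0,0],[0,0,0],[0,0,0],[0,0,0],[0,0,0]], "turn": [[0,0,0],[0,0,0],[0,0,0],[0,0,0],[0,0,0],[0,0,0],[0,0,0],[0,0,0],[0,0,0],[0,0,0]], "fingers": [-1,-1,-1,-1,-1,-1,-1,-1,-1,-1]}}

```text
time: 26.63
position: [0.5604, -0.1399, 0.096]
tool_rot: [-1.316, 1.024, -1.023]
ft_force: [-0.1, -0.6, -0.8]
grip_width: 0.251
```

```bash
python3 - <<'E'
from h import *
p=[.5595,-.1348,.251]
plan(T(p,[0,-.0109,.097])[0],p[2])
E
```

```text
t 26.63 pos [ 0.5604 -0.1399  0.096 ] F [-0.08 -0.61 -0.84] grip 0.251
turn [-0.0001 -0.0014 -0.0007] deg 0.1 shift tool mm [ 5.7 -1.   0.4]
tool x,z in world [ 0.248 -0.969  0.   ] [0.969 0.248 0.   ]
```

Emit:
{"op": "play_rows", "data": {"translation": [[1,0,0],[1,0,0],[1,0,0],[1,0,0],[0,0,0],[0,0,0],[0,0,0],[0,0,0],[0,0,0],[0,0,0]], "turn": [[0,0,0],[0,0,0],[0,0,0],[0,0,0],[0,0,0],[0,0,0],[0,0,0],[0,0,0],[0,0,0],[0,0,0]], "fingers": [-1,-1,-1,-1,-1,-1,-1,-1,-1,-1]}}

```text
time: 27.47
position: [0.5614, -0.1439, 0.096]
tool_rot: [-1.316, 1.024, -1.023]
ft_force: [-0.4, -0.6, -1.1]
grip_width: 0.246
```

Emit:
{"op": "play_rows", "data": {"translation": [[0.5,0,0],[0.5,0,0],[0.5,0,0],[0.5,0,0],[0,0,0],[0,0,0],[0,0,0],[0,0,0],[0,0,0],[0,0,0]], "turn": [[0,0,0],[0,0,0],[0,0,0],[0,0,0],[0,0,0],[0,0,0],[0,0,0],[0,0,0],[0,0,0],[0,0,0]], "fingers": [-1,-1,-1,-1,-1,-1,-1,-1,-1,-1]}}

```text
time: 28.3
position: [0.5619, -0.1459, 0.096]
tool_rot: [-1.316, 1.024, -1.023]
ft_force: [0.9, 0.6, -1.0]
grip_width: 0.25
```

```bash
python3 - <<'E'
from h import *
p=[.5595,-.1348,.251]
plan(T(p,[0,-.0109,.097])[0],p[2])
E
```

```text
t 28.3 pos [ 0.5619 -0.1459  0.096 ] F [ 0.87  0.62 -1.05] grip 0.25
turn [-0.0002 -0.0015 -0.0006] deg 0.1 shift tool mm [-0.4 -1.   0.4]
tool x,z in world [ 0.248 -0.969  0.   ] [0.969 0.248 0.   ]
```

Emit:
{"op": "play_rows", "data": {"translation": [[0.5,0,0],[0.5,0,0],[0.5,0,0],[0,0,0],[0,0,0],[0,0,0],[0,0,0],[0,0,0],[0,0,0],[0,0,0]], "turn": [[0,0,0],[0,0,0],[0,0,0],[0,0,0],[0,0,0],[0,0,0],[0,0,0],[0,0,0],[0,0,0],[0,0,0]], "fingers": [-1,-1,-1,-1,-1,-1,-1,-1,-1,-1]}}

```text
time: 29.13
position: [0.5621, -0.1466, 0.096]
tool_rot: [-1.316, 1.024, -1.022]
ft_force: [-1.9, 4.9, 1.3]
grip_width: 0.248
```

Emit:
{"op": "play_rows", "data": {"translation": [[0.5,0,0],[0.5,0,0],[0.5,0,0],[0,0,0],[0,0,0],[0,0,0],[0,0,0],[0,0,0],[0,0,0],[0,0,0]], "turn": [[0,0,0],[0,0,0],[0,0,0],[0,0,0],[0,0,0],[0,0,0],[0,0,0],[0,0,0],[0,0,0],[0,0,0]], "fingers": [-1,-1,-1,-1,-1,-1,-1,-1,-1,-1]}}

```text
time: 29.97
position: [0.5622, -0.1469, 0.0959]
tool_rot: [-1.316, 1.025, -1.02]
ft_force: [-3.0, 6.5, 2.7]
grip_width: 0.245
```

```bash
python3 - <<'E'
from h import *
import cv2
p=[.5595,-.1348,.251]
plan(T(p,[0,-.0109,.097])[0],p[2])
s=ctrl.get_image("side")
cv2.imwrite('pics/s12.png',cv2.resize(s[150:220,270:350],None,fx=8,fy=8,interpolation=cv2.INTER_CUBIC))
E
```

```text
t 29.97 pos [ 0.5622 -0.1469  0.0959] F [-2.97  6.5   2.7 ] grip 0.245
turn [ 0.0005 -0.0006 -0.0031] deg 0.2 shift tool mm [-1.5 -1.1  0.4]
tool x,z in world [ 0.248 -0.969  0.   ] [0.969 0.248 0.   ]
```

View pics/s12.png

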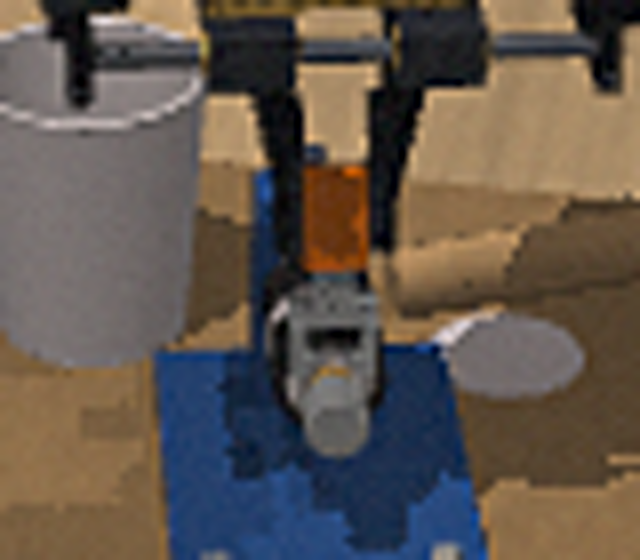

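Emit:
{"op": "play_rows", "data": {"translation": [[-1.5,0,0.3],[-1.5,0,0],[0,0,0],[0,1,0],[0,1,0],[0,1,0],[0,1,0],[0,0,0],[0,0,0],[0,0,0]], "turn": [[0,0,0],[0,0,0],[0,0,0],[0,0,0],[0,0,0],[0,0,0],[0,0,0],[0,0,0],[0,0,0],[0,0,0]], "fingers": [-1,-1,-1,-1,-1,-1,-1,-1,-1,-1]}}

```text
time: 30.85
position: [0.5624, -0.1461, 0.0919]
tool_rot: [-1.316, 1.023, -1.024]
ft_force: [0.4, 1.3, -0.6]
grip_width: 0.249
```

Emit:
{"op": "play_rows", "data": {"translation": [[0,0.5,0],[0,0.5,0],[0,0.5,0],[0,0.5,0],[0,0,0],[0,0,0],[0,0,0],[0,0,0],[0,0,0],[0,0,0]], "turn": [[0,0,0],[0,0,0],[0,0,0],[0,0,0],[0,0,0],[0,0,0],[0,0,0],[0,0,0],[0,0,0],[0,0,0]], "fingers": [-1,-1,-1,-1,-1,-1,-1,-1,-1,-1]}}

```text
time: 31.68
position: [0.5626, -0.146, 0.0906]
tool_rot: [-1.316, 1.023, -1.024]
ft_force: [-0.7, 1.8, 5.4]
grip_width: 0.251
```

```bash
python3 - <<'E'
from h import *
p=[.5595,-.1348,.251]
plan(T(p,[0,-.0109,.097])[0],p[2])
E
```

```text
t 31.68 pos [ 0.5626 -0.146   0.0906] F [-0.73  1.85  5.38] grip 0.251
turn [-0.0009 -0.0016  0.0001] deg 0.1 shift tool mm [-0.8 -6.4 -0.2]
tool x,z in world [ 0.248 -0.969  0.   ] [0.969 0.248 0.   ]
```

Emit:
{"op": "play_rows", "data": {"translation": [[0,0.5,0],[0,0.5,0],[0,0,0],[0,0,0],[0,0,0],[0,0,0],[0,0,0],[0,0,0],[0,0,0],[0,0,0]], "turn": [[0,0,0],[0,0,0],[0,0,0],[0,0,0],[0,0,0],[0,0,0],[0,0,0],[0,0,0],[0,0,0],[0,0,0]], "fingers": [-1,-1,-1,-1,-1,-1,-1,-1,-1,-1]}}

```text
time: 32.52
position: [0.5627, -0.1461, 0.0904]
tool_rot: [-1.316, 1.022, -1.024]
ft_force: [-1.7, 1.3, 9.1]
grip_width: 0.247
```

Emit:
{"op": "play_rows", "data": {"translation": [[0,0.5,0],[0,0.5,0],[0,0,0],[0,0,0],[0,0,0],[0,0,0],[0,0,0],[0,0,0],[0,0,0],[0,0,0]], "turn": [[0,0,0],[0,0,0],[0,0,0],[0,0,0],[0,0,0],[0,0,0],[0,0,0],[0,0,0],[0,0,0],[0,0,0]], "fingers": [-1,-1,-1,-1,-1,-1,-1,-1,-1,-1]}}

```text
time: 33.35
position: [0.5629, -0.146, 0.0898]
tool_rot: [-1.316, 1.022, -1.025]
ft_force: [-2.5, 0.9, 11.4]
grip_width: 0.245
```

Emit:
{"op": "play_rows", "data": {"translation": [[0,0.5,-0.3],[0,0.5,0],[0,0,0],[0,0,0],[0,0,0],[0,0,0],[0,0,0],[0,0,0],[0,0,0],[0,0,0]], "turn": [[0,0,0],[0,0,0],[0,0,0],[0,0,0],[0,0,0],[0,0,0],[0,0,0],[0,0,0],[0,0,0],[0,0,0]], "fingers": [-1,-1,-1,-1,-1,-1,-1,-1,-1,-1]}}

```text
time: 34.18
position: [0.5631, -0.1461, 0.0897]
tool_rot: [-1.316, 1.021, -1.025]
ft_force: [-3.3, 1.7, 14.5]
grip_width: 0.251
```

Emit:
{"op": "play_rows", "data": {"translation": [[0,0.5,0],[0,0,0],[0,0,0],[0,0,0],[0,0,0],[0,0,0],[0,0,0],[0,0,0],[0,0,0],[0,0,0]], "turn": [[0,0,0],[0,0,0],[0,0,0],[0,0,0],[0,0,0],[0,0,0],[0,0,0],[0,0,0],[0,0,0],[0,0,0]], "fingers": [-1,-1,-1,-1,-1,-1,-1,-1,-1,-1]}}

```text
time: 35.02
position: [0.5632, -0.1461, 0.0892]
tool_rot: [-1.316, 1.021, -1.025]
ft_force: [-3.0, 1.4, 15.6]
grip_width: 0.247
```

```bash
python3 - <<'E'
from h import *
import cv2
p=[.5595,-.1348,.251]
plan(T(p,[0,-.0109,.097])[0],p[2]);print(ctrl.get_state()["torque"])
s=ctrl.get_image("side")
cv2.imwrite('pics/s13.png',cv2.resize(s[150:220,270:350],None,fx=8,fy=8,interpolation=cv2.INTER_CUBIC))
E
```

```text
t 35.02 pos [ 0.5632 -0.1461  0.0892] F [-3.04  1.45 15.55] grip 0.247
turn [-0.0024 -0.0014  0.0013] deg 0.2 shift tool mm [-0.9 -7.8 -0.7]
tool x,z in world [ 0.248 -0.969  0.   ] [0.969 0.248 0.   ]
[0.54702754 0.76019972 0.03397389]
```

View pics/s13.png

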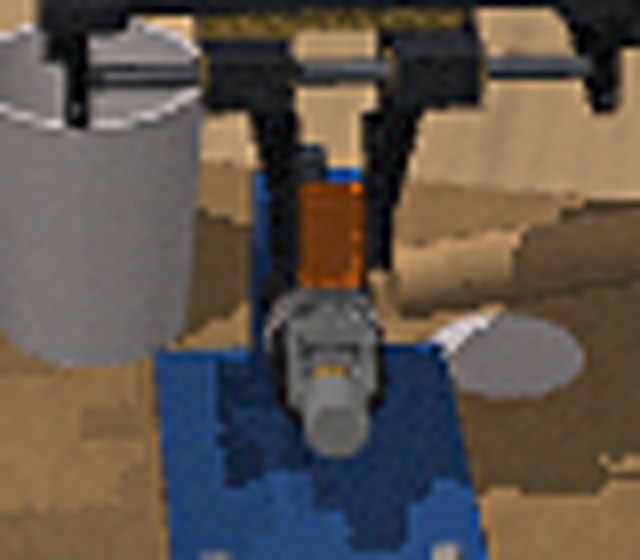

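Emit:
{"op": "play_rows", "data": {"translation": [[0,0,-0.5],[0,0,-0.5],[0,0,-0.5],[0,0,0],[0,0,0],[0,0,0],[0,0,0],[0,0,0],[0,0,0],[0,0,0]], "turn": [[0,0,0],[0,0,0],[0,0,0],[0,0,0],[0,0,0],[0,0,0],[0,0,0],[0,0,0],[0,0,0],[0,0,0]], "fingers": [-1,-1,-1,-1,-1,-1,-1,-1,-1,-1]}}

```text
time: 35.9
position: [0.5626, -0.1461, 0.0892]
tool_rot: [-1.315, 1.02, -1.026]
ft_force: [-1.1, 1.9, 12.7]
grip_width: 0.251
```

Emit:
{"op": "play_rows", "data": {"translation": [[0,0.5,-0.3],[0,0.5,0],[0,0,0],[0,0,0],[0,0,0],[0,0,0],[0,0,0],[0,0,0],[0,0,0],[0,0,0]], "turn": [[0,0,0],[0,0,0],[0,0,0],[0,0,0],[0,0,0],[0,0,0],[0,0,0],[0,0,0],[0,0,0],[0,0,0]], "fingers": [-1,-1,-1,-1,-1,-1,-1,-1,-1,-1]}}

```text
time: 36.73
position: [0.5626, -0.1461, 0.0884]
tool_rot: [-1.314, 1.019, -1.026]
ft_force: [-0.9, 2.8, 13.2]
grip_width: 0.251
```

Emit:
{"op": "play_rows", "data": {"translation": [[0,0.5,0],[0,0.5,0],[0,0,0],[0,0,0],[0,0,0],[0,0,0],[0,0,0],[0,0,0],[0,0,0],[0,0,0]], "turn": [[0,0,0],[0,0,0],[0,0,0],[0,0,0],[0,0,0],[0,0,0],[0,0,0],[0,0,0],[0,0,0],[0,0,0]], "fingers": [-1,-1,-1,-1,-1,-1,-1,-1,-1,-1]}}

```text
time: 37.57
position: [0.5623, -0.1459, 0.0867]
tool_rot: [-1.314, 1.02, -1.026]
ft_force: [-0.4, 1.8, 10.3]
grip_width: 0.248
```

Emit:
{"op": "play_rows", "data": {"translation": [[0,0.5,0],[0,0.5,0],[0,0,0],[0,0,0],[0,0,0],[0,0,0],[0,0,0],[0,0,0],[0,0,0],[0,0,0]], "turn": [[0,0,0],[0,0,0],[0,0,0],[0,0,0],[0,0,0],[0,0,0],[0,0,0],[0,0,0],[0,0,0],[0,0,0]], "fingers": [-1,-1,-1,-1,-1,-1,-1,-1,-1,-1]}}

```text
time: 38.4
position: [0.5622, -0.146, 0.0855]
tool_rot: [-1.314, 1.02, -1.025]
ft_force: [0.9, 2.1, 8.8]
grip_width: 0.248
```

Opening well; the force is falling, and it should snap soon.

Emit:
{"op": "play_rows", "data": {"translation": [[0,0.5,0],[0,0.5,0],[0,0.5,0],[0,0.5,0],[0,0,0],[0,0,0],[0,0,0],[0,0,0],[0,0,0],[0,0,0]], "turn": [[0,0,0],[0,0,0],[0,0,0],[0,0,0],[0,0,0],[0,0,0],[0,0,0],[0,0,0],[0,0,0],[0,0,0]], "fingers": [-1,-1,-1,-1,-1,-1,-1,-1,-1,-1]}}

```text
time: 39.23
position: [0.5611, -0.1462, 0.0817]
tool_rot: [-1.315, 1.022, -1.024]
ft_force: [4.6, 2.2, 2.5]
grip_width: 0.245
```

Emit:
{"op": "play_rows", "data": {"translation": [[0,0.5,0],[0,0.5,0],[0,0.5,0],[0,0.5,0],[0,0,0],[0,0,0],[0,0,0],[0,0,0],[0,0,0],[0,0,0]], "turn": [[0,0,0],[0,0,0],[0,0,0],[0,0,0],[0,0,0],[0,0,0],[0,0,0],[0,0,0],[0,0,0],[0,0,0]], "fingers": [-1,-1,-1,-1,-1,-1,-1,-1,-1,-1]}}

```text
time: 40.07
position: [0.5609, -0.1461, 0.0786]
tool_rot: [-1.315, 1.023, -1.023]
ft_force: [6.4, 1.7, -1.4]
grip_width: 0.25
```

Emit:
{"op": "play_rows", "data": {"translation": [[0,0,0.5],[0,0,0.5],[0,0,0.5],[0,0.5,0.3],[0,0.5,0],[0,0.5,0],[0,0,0],[0,0,0],[0,0,0],[0,0,0]], "turn": [[0,0,0],[0,0,0],[0,0,0],[0,0,0],[0,0,0],[0,0,0],[0,0,0],[0,0,0],[0,0,0],[0,0,0]], "fingers": [-1,-1,-1,-1,-1,-1,-1,-1,-1,-1]}}

```text
time: 40.9
position: [0.5615, -0.1459, 0.0776]
tool_rot: [-1.317, 1.024, -1.023]
ft_force: [4.8, 0.8, -4.7]
grip_width: 0.249
```

```bash
python3 - <<'E'
from h import *
import cv2
p=[.5595,-.1348,.251]
plan(T(p,[0,-.0109,.0775])[0],p[2]);print(ctrl.get_state()["torque"])
s=ctrl.get_image("side")
cv2.imwrite('pics/s14.png',cv2.resize(s[150:220,270:350],None,fx=8,fy=8,interpolation=cv2.INTER_CUBIC))
E
```

```text
t 40.9 pos [ 0.5615 -0.1459  0.0776] F [ 4.81  0.84 -4.7 ] grip 0.249
turn [ 0.0006 -0.0016 -0.0009] deg 0.1 shift tool mm [-0.3  0.1  0.8]
tool x,z in world [ 0.248 -0.969  0.   ] [0.969 0.248 0.   ]
[ 0.24490462 -1.25565731 -0.01979469]
```

View pics/s14.png

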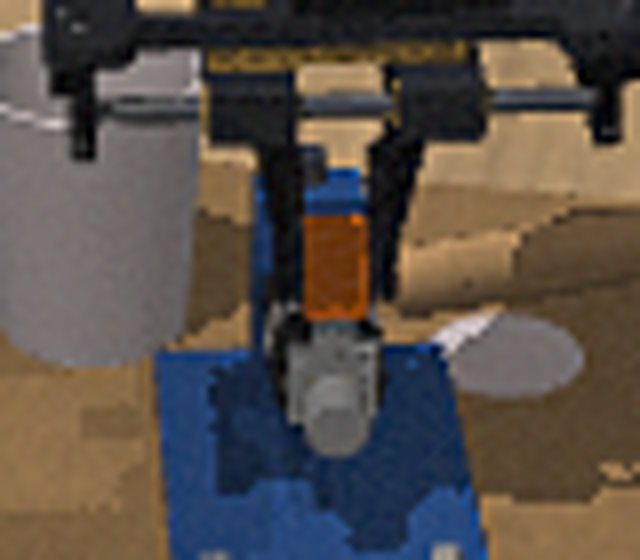

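Emit:
{"op": "play_rows", "data": {"translation": [[0,0.5,0.5],[0,0.5,0.5],[0,0.5,0],[0,0.5,0],[0,0,0],[0,0,0],[0,0,0],[0,0,0],[0,0,0],[0,0,0]], "turn": [[0,0,0],[0,0,0],[0,0,0],[0,0,0],[0,0,0],[0,0,0],[0,0,0],[0,0,0],[0,0,0],[0,0,0]], "fingers": [-1,-1,-1,-1,-1,-1,-1,-1,-1,-1]}}

```text
time: 41.78
position: [0.5621, -0.1459, 0.077]
tool_rot: [-1.318, 1.025, -1.023]
ft_force: [-1.4, 0.2, 5.1]
grip_width: 0.244
```

Emit:
{"op": "play_rows", "data": {"translation": [[0,0.5,0.5],[0,0.5,0],[0,0,0],[0,0,0],[0,0,0],[0,0,0],[0,0,0],[0,0,0],[0,0,0],[0,0,0]], "turn": [[0,0,0],[0,0,0],[0,0,0],[0,0,0],[0,0,0],[0,0,0],[0,0,0],[0,0,0],[0,0,0],[0,0,0]], "fingers": [-1,-1,-1,-1,-1,-1,-1,-1,-1,-1]}}

```text
time: 42.62
position: [0.5623, -0.1459, 0.0769]
tool_rot: [-1.319, 1.025, -1.023]
ft_force: [-3.6, 1.5, 11.5]
grip_width: 0.247
```

Emit:
{"op": "play_rows", "data": {"translation": [[0,-0.5,-0.5],[0,-0.5,-0.3],[0,-0.5,0],[0,0,0],[0,0,0],[0,0,0],[0,0,0],[0,0,0],[0,0,0],[0,0,0]], "turn": [[0,0,0],[0,0,0],[0,0,0],[0,0,0],[0,0,0],[0,0,0],[0,0,0],[0,0,0],[0,0,0],[0,0,0]], "fingers": [-1,-1,-1,-1,-1,-0.4,-0.3,-0.2,-0.1,-0.1]}}

```text
time: 43.45
position: [0.5622, -0.1458, 0.0761]
tool_rot: [-1.317, 1.024, -1.023]
ft_force: [0.5, -0.5, -0.2]
grip_width: 0.429
```

Emit:
{"op": "play_rows", "data": {"translation": [[0,0,0],[0,-10,0],[0,-15,0],[0,-20,0],[0,-20,0],[0,-20,0],[0,-20,0],[0,0,0],[0,0,0],[0,0,0]], "turn": [[0,0,0],[0,0,0],[0,0,0],[0,0,0],[0,0,0],[0,0,0],[0,0,0],[0,0,0],[0,0,0],[0,0,0]], "fingers": [-0.1,-0.1,-0.1,-0.1,-0.1,-0.1,-0.1,-0.1,-0.1,-0.1]}}

```text
time: 44.28
position: [0.5622, -0.1457, 0.1812]
tool_rot: [-1.317, 1.024, -1.023]
ft_force: [-0.5, 0.2, 0.1]
grip_width: 0.449
```

```bash
python3 - <<'E'
from h import *
import cv2
p=[.5595,-.1348,.251]
plan(T(p,[0,-.0109,.0775])[0],p[2])
s=ctrl.get_image("side")
cv2.imwrite('pics/s15.png',cv2.resize(s[140:230,270:350],None,fx=6,fy=6,interpolation=cv2.INTER_CUBIC))
for L in([0,-.0109,.14],[0,-.0074,.083],[0,-.0109,.106]):print(L,((proj("side",T(p,L))+.44-np.array([270,140]))*6).round())
E
```

```text
t 44.28 pos [ 0.5622 -0.1457  0.1812] F [-0.48  0.16  0.06] grip 0.449
turn [ 0.0004 -0.0015 -0.0008] deg 0.1 shift tool mm [-3.000e-01  1.037e+02  1.000e-01]
tool x,z in world [ 0.248 -0.969  0.   ] [0.969 0.248 0.   ]
[0, -0.0109, 0.14] [[248. 226.]]
[0, -0.0074, 0.083] [[247. 340.]]
[0, -0.0109, 0.106] [[247. 292.]]
```

View pics/s15.png

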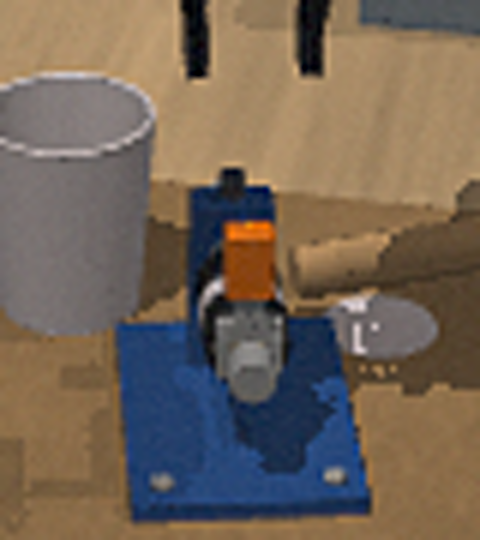

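Emit:
{"op": "play_rows", "data": {"translation": [[-20,0,0],[-30,0,0],[-30,0,0],[-30,0,0],[-30,0,0],[-30,0,0],[-20,0,0],[0,0,0],[0,0,0],[0,0,0]], "turn": [[0,0,0],[0,0,0],[0,0,0],[0,0,0],[0,0,0],[0,0,0],[0,0,0],[0,0,0],[0,0,0],[0,0,0]], "fingers": [-0.1,-0.1,-0.1,-0.1,-0.1,-0.1,-0.1,-0.1,-0.1,-0.1]}}

```text
time: 45.17
position: [0.5153, 0.0373, 0.1808]
tool_rot: [-1.317, 1.025, -1.023]
ft_force: [0.9, 0.2, -0.8]
grip_width: 0.449
```

```bash
python3 - <<'E'
from h import *
import cv2
s=ctrl.get_image("top")
cv2.imwrite('pics/t16.png',cv2.resize(s[190:260,300:395],None,fx=8,fy=8,interpolation=cv2.INTER_CUBIC))
print(ctrl.get_state()["time"])
E
```

```text
45.2167
```

View pics/t16.png

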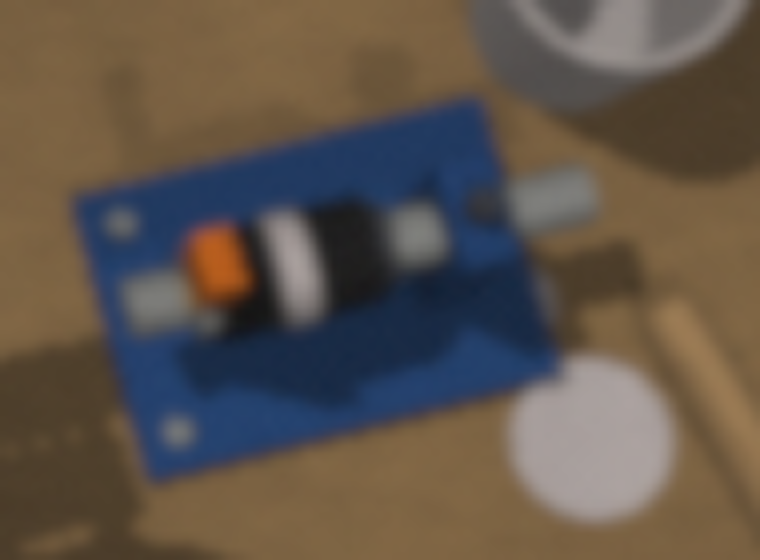

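The top view shows the roller against the dark collar (about (385,240) in the crop). The clip's orange handle stands upright just outside the roller, at about (218,262). The pot, the mallet and the other things in this crop have not moved.

```bash
python3 - <<'E'
from bench import ctrl
print(ctrl.close_job())
E
```

```text
the job is handed in; nothing more can be done
None
```

The roller is against its collar, and the clip is snapped into the groove and released. I handed the job in at about 45 s of the 64 s allowed; no verdict was reported.

- **Roller:** I pushed its outer face along the axle with both fingers until it stopped and the force rose to about 9.5 N. The last top picture shows it touching the collar, with no gap.
- **Clip:** I lifted it from the rack and touched it lightly against the roller's face (about 7 N) to find the groove. I backed off slightly and pressed down, re-centring sideways on the way.
    - The downward force peaked at 15.6 N while the legs opened, slightly above the 6–12 N expected.
    - It then fell below zero as the clip pulled itself down, and rose to 11.5 N when it bottomed.
- **Last checks:** After release the force read about zero. The top of the handle is within about 2 enlarged pixels (under 1 mm) of where it should be with the clip home. The leg angles could not be read directly, so that they sprang back is inferred from the snap and the depth reached. The arm ended clear of everything.

**What disagreed:** The fingertips sit about 30 mm higher than the reported tool height. Because of this my first push passed over the roller and did nothing. I corrected for the offset in the later moves. I did not take a final picture of the whole table. The stand area in the last top picture showed the pot and mallet unmoved, and I felt no contact with anything else.

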